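Set up the optical bench for a calibration shot

TASK

Set up the optical bench for a calibration shot: push the diffuser slide fully home in the slot at the front of the lamp, stand the lens on the bench plate between the lamp and the stage and the pinhole plate between the stage and the camera, both centred on the line from lamp to camera and facing squarely along it, and put the ball standard in the middle of the stage. Set everything down gently and leave it all upright and let go; tip nothing over, and leave the dropper bottle and the bare steel post where they are.

Things in the scene. Friction and masses are not known exactly. Their poses are not given: they have to be found in the camera images.
- diffuser: Loose diffuser slide standing on its lower edge on the table: black frame with a round white window (42 dia), 60 wide (its x) x 14 thick (its y) x 60 high, with a grip tab 30 wide x 14 thick x 25 high centred on top (85 high in all). Sizes in mm. Origin: centre of the lower edge, z up. Symmetric under a half turn. 0.12 kg.
- lens: Loose lens stand with a ROUND steel foot (48 mm dia x 14), thin post, upright aluminium ring with a glass lens (52 dia, 16 thick along its y, centre 75 above the underside), and over the ring a grip block 26 wide (x) x 16 thick (y), clear of the ring from 101 to its top at 122. Origin: centre of the underside, z up; y = optical axis (half-turn symmetric). 0.25 kg.
- pinhole: Loose pinhole stand with a SQUARE black foot (44 x 44 x 14 mm), thin post, upright black plate 50 wide (x) x 10 thick (y), from 48 to 110 above the underside, with a 12 mm hole 75 above the underside; grip the blank plate above the hole across its thickness. Origin: centre of the underside, z up; y = optical axis (half-turn symmetric). 0.22 kg.
- standard: Loose ball standard: black round pedestal 32 mm dia, straight sides to 18 high, 22 high in all, with a polished steel ball 20 dia fixed on top (top of ball 40 above the underside). Origin: centre of the underside, z up. 0.08 kg.
- bench: Fixed black optical bench plate, 120 wide (its x) x 800 long (its y) x 12 mm thick, top at z = 0.012, lying across in front of the robot, turned by up to 0.2 rad. Lamp, stage and camera stand on its centre line, in a row along its y, with its yaw. Origin: on the table under that line; the plate reaches from y = -370 to +430.
- lamp: Fixed white lamp box, 86 mm high, on the plate, shining to its +y at stage and camera. In front of it the slide's slot, open on top: 72 wide (x) x 21 (y), floor 45 above the plate, walls to 84, then lips flared to 100 that catch a slide 10 mm off. Front of slot at y = +16, lips to +23. Origin: on the plate's top below the slot's centre. Slide home: same x, y axes, underside 45 above origin.
- stage: Fixed black Z-stage between lamp and camera: square plate 80 x 80 mm with a thin white ring (46 dia) round its centre, top 45 above the bench plate, on a 70 x 70 foot. Origin: on the bench plate's top below the stage's centre; +y points along the line to the camera, -y to the lamp, x across the line.
- camera: Fixed camera with a long black lens barrel (38 mm dia, axis 75 above the bench plate) on a bracket, looking to its -y at stage and lamp; highest point, a clamp knob, 118 above the plate. Origin: on the bench plate's top straight below the front rim of the lens; all of the camera lies on its +y side.
- dropper: Bystander: small brown glass dropper bottle with a black cap, 24 mm dia, 58 high, loose on the table. Origin: centre of the underside.
- spare_post: Bystander: bare upright steel post, 15 mm dia, 55 high, on a flange 26 dia x 6, loose on the table. Origin: centre of the underside.
Things that resemble listed ones, but are neither listed nor needed, are in the scene too. Leave any orange or purple look-alike of the diffuser alone. What is shaped like the pinhole but blue or purple is not meant.

How it is judged:
By the outcome, as a careful person would: the job done as asked, in the order asked, and still so for the second after the job is handed in, with the robot touching nothing.
It also fails if it takes over 115 s, if anything falls off the work surface, if the arm or the gripper's body presses on something with over 40 N, if the wrist force passes 120 N, or if a joint passes its speed limit or range.

ROBOT

A 7-joint arm with a two-finger parallel gripper is mounted at the origin on the work surface. World frame = base frame: x ahead of the robot, y to its left, z up, the work surface at z = 0. Lengths are in m, angles in rad, forces in N, time in s.
With the tool pointing down it reaches from about 0.425 to 0.975 m from the base axis. Payload 16.7 kg.
Tool frame: the origin (TCP) lies midway between the tips of the shut fingers; the grasp point (between the pads) lies arm.grip_point_offset behind it (arm.grip_point_offset is the distance from the TCP to the grasp point, in m); z points along the fingers, x is the direction in which the jaws open and shut, and the axes are right-handed (so a half turn about z gives the same grasp; the last joint's range is limited). The gripper opens to 85 mm and grips with 20 to 120 N. Pads are 22 mm wide; open, the fingers measure 114 mm over their backs; the gripper's body (76 mm by 85 mm) begins 54 mm behind the grasp point. The pads swing forward as they close: fully open they stand 13 mm farther back than shut.
Start: joints at [1.058, 0.426, 0.074, 1.606, -0.034, 1.111, -0.067], TCP at [0.24, -0.631, 0.231] pointing down, gripper open.
Joint ranges: [-2.85, 2.85], [-0.5, 2.14], [-1.23, 1.37], [0.21, 2.46], [-1.02, 4.16], [0.16, 2.05], [-2.73, 2.73]. Speed limits (rad/s): [1.89, 1.89, 2.39, 2.39, 3.01, 3.01, 3.01].

INTERFACE

Orientations are given as [roll, pitch, yaw] about the fixed x, y, z axes, in that order (R = Rz(yaw) Ry(pitch) Rx(roll)).
In Python, from bench import arm gives the robot as it stands.
- The arm moves only by the tool jog_arm, never from a script. Its argument "plan" is a list of rows, each a list of 3 entries, a list of its own where there are three numbers: the opening, from 0 (shut) to 1 (fully open), then the shift along the tool's x, y, z in m, then the turn, a rotation vector about the tool's x, y, z in degrees. In form: [[fingers, [dx, dy, dz], [ax, ay, az]], ...]. A call has 1 to 5 rows; each row is the pose to reach, as a shift and turn from the pose measured when the call began, along the tool's axes at that moment; what a row does not reach only later rows make up. A row lasts 1/8 s, in which the tool goes at most 62.5 mm and 10.7 degrees, less where a joint would pass 70% of its speed; a pose out of reach is approached as far as the arm can. A call with a gripper value outside its range is refused whole. The fingers move at their own pace and stop on an object; "grip_force" is the grip in N (left out, the last holds). Time passes only in rows, so rows that repeat a pose let the fingers close. It gives the time, the measured TCP pose, the force and the opening at its end, in the units of the state.
- arm.observe(): the state, without advancing time (a new reading comes with each control period).
- arm.capture(name): name is "side" or "top"; returns a dict with "color" (420x560x3 uint8, red, green, blue), "range_z" (420x560 float32, m along the optical axis (not along the pixel's ray), 0 where there is no reading), "fov_y" (degrees; the focal length in pixels is half the picture's height over the tangent of half this angle, whatever the lens; pixels are square), "cx", "cy" (the principal point, pixels), "origin" and "rotation" of the camera in the world. Camera axes: x right, y down, z forward; pixel columns grow to the right and rows downward; lengths in m; the calibration is good to about 2 mm. A picture is of the moment at which its call begins.
- arm.hand_in(): hands the job in, once; it reports no verdict.
The state is a dict: "clock": time; "qpos": joint angles; "qd": joint speeds; "tau": joint torques, N m; "eef_pos": TCP position; "tcp_rot": TCP orientation; "ft_force": force on the tool from outside, world axes, zero at the start; "torque": the same for the moment, N m; "width": finger opening in m.
Only numpy, scipy, OpenCV 4.12 (cv2) and the standard library are available. Lean on these libraries where they do the work, as an engineer would, in place of code of your own. Each camera call takes 0.05 s, during which the arm holds its last target. There are 200 camera calls.

## Working session

There is one attempt and no reset: what is moved stays moved. The work goes in short steps, Python scripts to look and compute and a tool call to move; the robot and the scene stay as the last step left them, time stands still between calls to the robot, and variables do not carry over. Pictures are saved under pics/ and viewed, about 12 in all and at most 16, crops included, and the job is handed in when it is done.

Besides the shell and the picture viewer there is one more tool, called after ">>>" as name([rows], argument=value, ...), one row to a line, values as JSON. jog_arm: Moves the arm, as the interface text tells. Its arguments: {"type":"object","properties":{"plan":{"type":"array"},"grip_force":{"type":"number"}},"required":["plan"]}

```bash
mkdir -p pics; ls
cat > h.py <<'E'
import numpy as np, cv2
from bench import arm
def cap(n):
    c=arm.capture(n); c={k:(np.array(v) if not isinstance(v,(str,float,int)) else v) for k,v in c.items()}
    c['f']=c['color'].shape[0]/2/np.tan(np.radians(c['fov_y'])/2); return c
def pts(c):
    h,w=c['range_z'].shape; u,v=np.meshgrid(np.arange(w),np.arange(h)); z=c['range_z']
    P=np.stack([(u-c['cx'])/c['f']*z,(v-c['cy'])/c['f']*z,z],-1)
    return P@c['rotation'].T+c['origin']
def ray(c,u,v,zp):
    d=c['rotation']@np.array([(u-c['cx'])/c['f'],(v-c['cy'])/c['f'],1]); return c['origin']+d*(zp-c['origin'][2])/d[2]
def save(c,n,crop=None,s=1):
    im=c['color'][:,:,::-1]
    if crop: im=im[crop[1]:crop[3],crop[0]:crop[2]]
    cv2.imwrite('pics/'+n,cv2.resize(im,None,fx=s,fy=s,interpolation=cv2.INTER_CUBIC))
E
python3 - <<'E'
from h import *
print(arm.observe(), arm.grip_point_offset)
for n in('top','side'):
    c=cap(n); save(c,n+'0.png',s=1.42); np.savez(n+'0.npz',**c); print(n,c['origin'],c['rotation'],c['f'],c['cx'],c['cy'])
E
```

```text
pics
{'clock': 0.0, 'qpos': array([ 1.0575337 ,  0.4267264 ,  0.07386097,  1.60659606, -0.03410018,
        1.11075843, -0.06711269]), 'qd': array([ 0.00089376, -0.0011628 ,  0.00139203,  0.00023876, -0.0010013 ,
       -0.00017548,  0.00087445]), 'tau': array([ 3.42966545e-03, -9.49833441e+01,  3.76226664e+00, -4.63528490e+01,
        1.92302861e-02,  9.90530185e-03,  9.59847114e-06]), 'eef_pos': array([ 0.23999108, -0.63048138,  0.23061945]), 'tcp_rot': array([ 3.14149798e+00,  1.22489185e-03, -1.20708703e+00]), 'ft_force': array([-0.02413492, -0.85736968, -0.37966512]), 'torque': array([0.05218491, 0.0092305 , 0.02253829]), 'width': 0.0853003116908126} 0.0187
top [ 0.41189475 -0.02856903  1.15147785] [-3.09281369 -0.01678185 -1.5899914 ] 465.2092459820154 281.4963694687601 209.4129518400312
side [0.14055377 0.57449565 0.56104952] [-2.23119496e+00  1.30791572e-03 -2.63868432e+00] 480.02827706266214 278.13959963505164 205.56312770606408
```

View pics/top0.png

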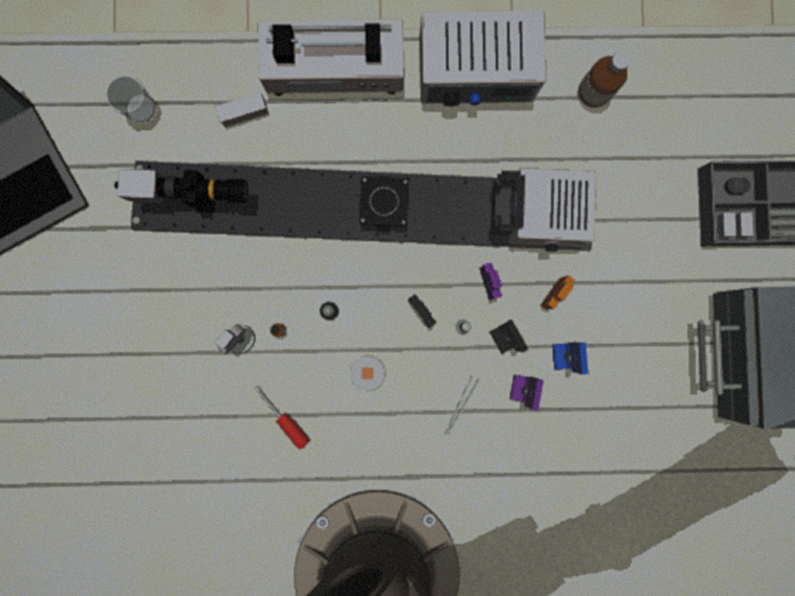

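View pics/side0.png

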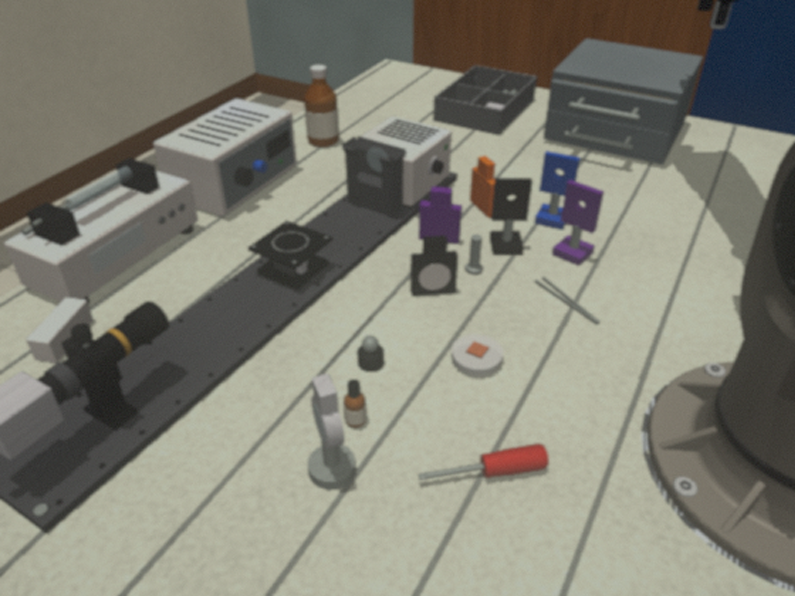

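```bash
cat >> h.py <<'E'
from scipy.spatial.transform import Rotation as Rn
_cap=cap
def cap(n):
    c=_cap(n); r=c['rotation']
    if r.shape==(3,): c['rotation']=Rn.from_euler('xyz',r).as_matrix()
    return c
def load(f):
    c=dict(np.load(f)); r=c['rotation']
    if r.shape==(3,): c['rotation']=Rn.from_euler('xyz',r).as_matrix()
    return c
def rect(P,lo,hi,box):
    m=(P[...,2]>lo)&(P[...,2]<hi)&(P[...,0]>box[0])&(P[...,0]<box[1])&(P[...,1]>box[2])&(P[...,1]<box[3])
    Q=P[m]
    if len(Q)<4: return len(Q)
    r=cv2.minAreaRect((Q[:,:2]*1000).astype(np.float32))
    return len(Q),'c',np.round(r[0],1),'sz',np.round(r[1],1),'ang',round(r[2],1),'mean',np.round(Q.mean(0)*1000,1)
E
python3 - <<'E'
from h import *
t=load('top0.npz');s=load('side0.npz');T=pts(t);S=pts(s)
names=dict(diff=(422,311),lens=(236,340),pin=(508,337),std=(329,311),drop=(278,330),post=(463,326),purpD=(491,282),orD=(558,292),blueP=(571,357),purpP=(527,392),lamp=(508,203),stage=(384,201),cam=(245,190))
for n,(u,v) in names.items():
    p=ray(t,u/1.42,v/1.42,0.04 if n not in('lamp','stage','cam') else .07); print(n,p.round(3), 'depthpt',T[round(v/1.42),round(u/1.42)].round(3))
for nm,P in(('T',T),('S',S)):
    tab=P[(P[...,0]>.3)&(P[...,0]<.42)&(abs(P[...,1])<.25)&(abs(P[...,2])<.03)]; print(nm,'table z',np.median(tab[:,2]),tab[:,2].std())
    print('bench',rect(P,.006,.02,(.5,.85,-.5,.5)))
    print('stage',rect(P,.050,.064,(.6,.76,-.1,.06)))
    print('lamp hi',rect(P,.085,.125,(.55,.8,-.5,-.17)))
    print('cam barrel',rect(P,.075,.12,(.55,.8,.1,.5)))
E
python3 - <<'E'
from h import *
save(load('top0.npz'),'topcrop.png',(150,90,430,300),2.85)
E
```

```text
diff [ 0.442 -0.085  0.04 ] depthpt [ 0.441 -0.083  0.087]
lens [0.399 0.227 0.04 ] depthpt [0.401 0.218 0.083]
pin [ 0.396 -0.229  0.04 ] depthpt [ 0.397 -0.226  0.061]
std [0.445 0.071 0.04 ] depthpt [0.445 0.07  0.04 ]
drop [0.415 0.157 0.04 ] depthpt [0.416 0.154 0.053]
post [ 0.416 -0.154  0.04 ] depthpt [ 0.415 -0.152  0.057]
purpD [ 0.489 -0.203  0.04 ] depthpt [ 0.485 -0.196  0.085]
orD [ 0.47  -0.316  0.04 ] depthpt [ 0.467 -0.305  0.082]
blueP [ 0.36  -0.335  0.04 ] depthpt [ 0.362 -0.33   0.057]
purpP [ 0.303 -0.259  0.04 ] depthpt [ 0.412 -0.029  1.151]
lamp [ 0.617 -0.23   0.07 ] depthpt [ 0.62  -0.234  0.054]
stage [ 0.624 -0.025  0.07 ] depthpt [ 0.625 -0.024  0.059]
cam [0.646 0.204 0.07 ] depthpt [0.642 0.199 0.087]
T table z 0.0006170151874853591 0.0049322874927535685
bench (10311, 'c', array([ 6.751e+02, -1.000e-01]), 'sz', array([998.9, 336.5]), 'ang', 89.6, 'mean', array([635.9,  73.1,  12.2]))
stage (938, 'c', array([633.1, -24.1]), 'sz', array([80.3, 68.9]), 'ang', 87.7, 'mean', array([633.6, -23.9,  57.3]))
lamp hi (3036, 'c', array([ 683.3, -299.6]), 'sz', array([173.7, 271.5]), 'ang', 79.0, 'mean', array([ 610. , -294.2,   99.4]))
cam barrel (1674, 'c', array([709.7, 311. ]), 'sz', array([183.6, 222.7]), 'ang', 2.4, 'mean', array([647.1, 303.8, 102.2]))
S table z 0.00012550183993176312 0.005437886419313478
bench (16254, 'c', array([675.7,   3.7]), 'sz', array([822.1, 348.5]), 'ang', 89.9, 'mean', array([639.6, 153.3,  12. ]))
stage (911, 'c', array([633.8, -23.7]), 'sz', array([83.2, 70.9]), 'ang', 87.2, 'mean', array([634. , -19.1,  56.6]))
lamp hi (1815, 'c', array([ 612.8, -283.3]), 'sz', array([165.2, 116.8]), 'ang', 86.2, 'mean', array([ 605.7, -276.7,   98.4]))
cam barrel (4196, 'c', array([648.8, 298.2]), 'sz', array([199. ,  54.2]), 'ang', 85.6, 'mean', array([638.1, 310.1,  97.6]))
```

View pics/topcrop.png

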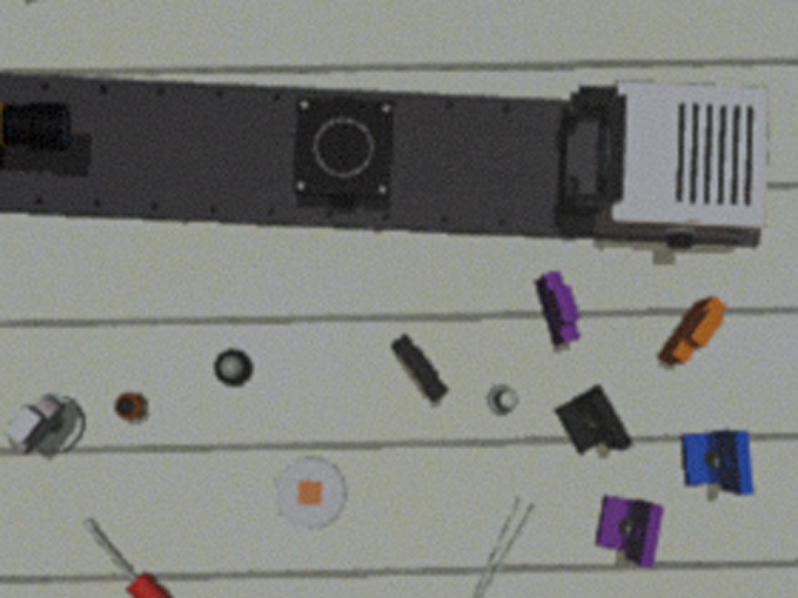

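Run:
```python
from h import *
t=load('top0.npz');s=load('side0.npz');T=pts(t);S=pts(s)
boxes=dict(diff=((.40,.49,-.13,-.05),[(.05,.1),(.075,.1),(.02,.1)]),pin=((.35,.45,-.275,-.19),[(.09,.13),(.08,.13),(.04,.13),(.005,.03)]),
 lens=((.34,.46,.16,.29),[(.11,.14),(.1,.14),(.006,.025),(.04,.1)]),std=((.41,.48,.03,.11),[(.008,.03),(.01,.06),(.03,.06)]),drop=((.38,.44,.13,.19),[(.01,.08)]),post=((.38,.44,-.18,-.12),[(.03,.08)]))
for n,(b,zs) in boxes.items():
    for lo,hi in zs: print(n,lo,hi,'T',rect(T,lo,hi,b),'\n      S',rect(S,lo,hi,b))
# bench edges
g=cv2.cvtColor(t['color'],cv2.COLOR_RGB2GRAY).astype(float); g=cv2.GaussianBlur(g,(3,3),0)
def edge(cols,r0,r1,z,sgn):
    L=[]
    for u in cols:
        d=np.diff(g[r0:r1,u])*sgn; k=d.argmax()
        o=0.5*(d[k-1]-d[k+1])/(d[k-1]-2*d[k]+d[k+1]) if 0<k<len(d)-1 else 0
        L.append(ray(t,u,r0+k+.5+o,z)[:2])
    L=np.array(L); 
    for _ in range(3):
        p=np.polyfit(L[:,1],L[:,0],1); r=L[:,0]-np.polyval(p,L[:,1]); L=L[abs(r)<2*r.std()+1e-4]
    return p,r.std(),len(L)
cols=list(range(150,250))+list(range(292,345))
pu=edge(cols,105,132,.012,-1); pl=edge(cols,155,182,0,1); print(pu,pl)
# ring
m=(g>70).astype(np.uint8)*255; 
u0,u1,v0,v1=254,288,124,160
sub=cv2.resize(g[v0:v1,u0:u1],None,fx=1,fy=1); print(sub.min(),sub.max())
mm=sub>np.percentile(sub,50)
ys,xs=np.nonzero((sub>sub.min()+.5*(np.percentile(sub,97)-sub.min())));
P=np.array([ray(t,x+u0,y+v0,.057)[:2] for x,y in zip(xs,ys)])
c0=np.array([.633,-.024])
for _ in range(5):
    d=np.hypot(*(P-c0).T); Q=P[abs(d-.023)<.005]; A=np.c_[2*Q,np.ones(len(Q))]; x=np.linalg.lstsq(A,(Q**2).sum(1),rcond=None)[0]; c0=x[:2]
print('ring',c0,np.sqrt(x[2]+c0@c0),len(Q))
# lamp white top
b=cv2.inRange(t['color'],(150,150,150),(255,255,255))
```

```text
diff 0.05 0.1 T (164, 'c', array([443. , -84.1]), 'sz', array([59. , 14.3]), 'ang', 36.0, 'mean', array([442.8, -83.7,  72.2])) 
      S (476, 'c', array([444.6, -82.8]), 'sz', array([59.7, 17.7]), 'ang', 33.1, 'mean', array([443.7, -79.5,  67.2]))
diff 0.075 0.1 T (78, 'c', array([443.1, -84. ]), 'sz', array([29.4, 13.6]), 'ang', 35.9, 'mean', array([443.2, -83.9,  85.3])) 
      S (150, 'c', array([444.8, -82.9]), 'sz', array([30.2, 17.1]), 'ang', 35.1, 'mean', array([443.8, -80.8,  82.3]))
diff 0.02 0.1 T (182, 'c', array([442.9, -84. ]), 'sz', array([59. , 14.7]), 'ang', 36.0, 'mean', array([442.5, -83.1,  68.7])) 
      S (902, 'c', array([445. , -83.2]), 'sz', array([60.5, 18.5]), 'ang', 35.5, 'mean', array([442.9, -78.8,  52.1]))
pin 0.09 0.13 T (132, 'c', array([ 397. , -231.6]), 'sz', array([49.6, 10.9]), 'ang', 28.8, 'mean', array([ 396.7, -230.6,  107.7])) 
      S (291, 'c', array([ 398.4, -229.4]), 'sz', array([50.7, 12.8]), 'ang', 25.2, 'mean', array([ 398.4, -227.9,  102. ]))
pin 0.08 0.13 T (144, 'c', array([ 397. , -231.5]), 'sz', array([49.7, 10.9]), 'ang', 28.8, 'm
[... 2453 characters left out ...]
c', array([414.6, 159.7]), 'sz', array([21.7, 23.4]), 'ang', 0.0, 'mean', array([415.2, 157.3,  39.6])) 
      S (402, 'c', array([415.7, 163.4]), 'sz', array([24.5, 19.9]), 'ang', 32.8, 'mean', array([413.9, 166.2,  34.6]))
post 0.03 0.08 T (37, 'c', array([ 415.7, -155.4]), 'sz', array([12.7, 11.9]), 'ang', 88.9, 'mean', array([ 415.2, -155.2,   52.8])) 
      S (107, 'c', array([ 417. , -154.7]), 'sz', array([14.6, 13.4]), 'ang', 17.1, 'mean', array([ 416.2, -152.4,   44.7]))
(array([0.06430451, 0.68867404]), np.float64(0.00102326805805737), 127) (array([0.06269636, 0.56805806]), np.float64(0.0003198507470594106), 138)
22.1875 88.3125
ring [ 0.62730915 -0.02390065] 0.02326036037366946 167
```

```bash
cat >> h.py <<'E'
BYAW=-0.0635; O=np.array([.6283,0.])
def tob(P): # world xy -> bench (x across, y along), origin on the line at world y=0
    d=np.asarray(P)[...,:2]-O; c,s_=np.cos(BYAW),np.sin(BYAW); return np.stack([d[...,0]*c+d[...,1]*s_,-d[...,0]*s_+d[...,1]*c],-1)
def frb(x,y):
    c,s_=np.cos(BYAW),np.sin(BYAW); return O+np.array([x*c-y*s_,x*s_+y*c])
def go(x,y,z,yawdeg):
    o=arm.observe(); R=Rn.from_euler('xyz',o['tcp_rot']); R2=Rn.from_euler('xyz',[np.pi,0,np.radians(yawdeg)])
    d=R.inv().apply(np.array([x,y,z])-o['eef_pos'])*1000; r=np.degrees((R.inv()*R2).as_rotvec())
    print('clk',round(o['clock'],2),'pos',o['eef_pos'].round(4),'rpy',np.degrees(o['tcp_rot']).round(2),'w',round(o['width'],4),'F',o['ft_force'].round(1)); print('go mm',d.round(1),'deg',r.round(2),'rows',np.linalg.norm(d)/62.5,np.linalg.norm(r)/10.7)
E
python3 - <<'E'
from h import *
t=load('top0.npz');s=load('side0.npz')
for nm,c in (('T',t),('S',s)):
    P=pts(c);B=tob(P);
    print(nm,'stage',tob([.6273,-.0239]))
    m=(abs(B[...,0])<.03)&(B[...,1]>-.34)&(B[...,1]<-.15)
    for y in np.arange(-.29,-.18,.004):
        q=P[m&(abs(B[...,1]-y)<.002)][:,2]; print(round(y,3),len(q),np.percentile(q,[10,50,90]).round(3) if len(q) else '',end=' | ')
    print()
    m=(P[...,2]>.103)&(P[...,2]<.125)&(B[...,1]<-.17)&(B[...,1]>-.29)&(abs(B[...,0])<.06); q=B[m]; print('lips',len(q),np.percentile(q,[1,50,99],axis=0).round(4),rect(P,.103,.125,(.55,.69,-.29,-.17)))
    m=(P[...,2]>.07)&(P[...,2]<.12)&(B[...,1]>.1)&(B[...,1]<.25)&(abs(B[...,0])<.03); q=B[m]; print('cam',np.percentile(q,[0,1,50],axis=0).round(4))
    m=(P[...,2]>.092)&(P[...,2]<.104)&(B[...,1]<-.24)&(B[...,1]>-.5)&(abs(B[...,0])<.09)
    u=(c['color'].min(-1)>110); q=B[m&u]; print('lampbox',np.percentile(q,[1,50,99],axis=0).round(4))
go(.443,-.084,.17,-54)
E
```

```text
T stage [ 0.00051865 -0.02391529]
-0.29 44 [0.096 0.098 0.1  ] | -0.286 43 [0.096 0.098 0.101] | -0.282 46 [0.096 0.098 0.101] | -0.278 45 [0.096 0.098 0.102] | -0.274 44 [0.096 0.098 0.101] | -0.27 46 [0.095 0.099 0.101] | -0.266 43 [0.097 0.098 0.101] | -0.262 46 [0.096 0.099 0.101] | -0.258 43 [0.096 0.098 0.101] | -0.254 48 [0.096 0.098 0.101] | -0.25 18 [0.098 0.1   0.11 ] | -0.246 46 [0.108 0.111 0.114] | -0.242 58 [0.103 0.107 0.11 ] | -0.238 79 [0.062 0.099 0.104] | -0.234 98 [0.056 0.072 0.099] | -0.23 45 [0.055 0.058 0.06 ] | -0.226 39 [0.055 0.058 0.061] | -0.222 40 [0.055 0.058 0.06 ] | -0.218 31 [0.054 0.057 0.061] | -0.214 33 [0.056 0.058 0.1  ] | -0.21 123 [0.012 0.039 0.062] | -0.206 50 [0.01  0.013 0.111] | -0.202 37 [0.009 0.012 0.016] | -0.198 38 [0.009 0.012 0.015] | -0.194 38 [0.01  0.012 0.015] | -0.19 42 [0.009 0.012 0.015] | -0.186 37 [0.01  0.012 0.016] | -0.182 37 [0.01  0.012 0.015] | 
lips 333 [[-0.0474 -0.2483]
 [ 0.0055 -0.2389]
 [ 0.0486 -0.204 ]] (334, 'c', array([ 610.8, -247.6]), 'sz', array([ 88.9, 102.4]), 'ang', 86.8, 'mean', array([ 616.2, -231.8
[... 832 characters left out ...]
.013 0.109] | -0.198 26 [0.011 0.012 0.014] | -0.194 27 [0.011 0.012 0.013] | -0.19 24 [0.011 0.012 0.014] | -0.186 29 [0.011 0.012 0.013] | -0.182 23 [0.011 0.012 0.013] | 
lips 308 [[-0.0449 -0.2463]
 [ 0.0046 -0.2383]
 [ 0.0497 -0.2015]] (308, 'c', array([ 617.2, -223.9]), 'sz', array([46.1, 97.3]), 'ang', 86.2, 'mean', array([ 618. , -229.8,  107.7]))
cam [[-0.0183  0.1996]
 [-0.0173  0.2008]
 [-0.0102  0.2255]]
lampbox [[-0.054  -0.3619]
 [-0.0089 -0.3082]
 [ 0.057  -0.2427]]
clk 0.1 pos [ 0.24   -0.6305  0.2307] rpy [ 1.800e+02  7.000e-02 -6.916e+01] w 0.0853 F [ 0.5 -0.6 -0.6]
go mm [-438.5 -384.1   61.2] deg [-1.000e-02  7.000e-02 -1.516e+01] rows 9.377771401433986 1.4167166607963768
```

>>> jog_arm([
  [1, [-0.24, -0.21, 0], [0, 0, 0]],
  [1, [-0.24, -0.21, 0], [0, 0, 0]],
  [1, [-0.24, -0.21, 0], [0, 0, 0]],
  [1, [-0.24, -0.21, 0], [0, 0, 0]],
  [1, [-0.24, -0.21, 0], [0, 0, 0]],
], grip_force=30)

```text
clock: 0.72
eef_pos: [0.3489, -0.3357, 0.2309]
tcp_rot: [3.141, 0.001, -1.207]
ft_force: [1.4, -0.4, 1.0]
width: 0.0859
```

```bash
python3 -c "
from h import *
go(.443,-.084,.14,-54)"
```

```text
clk 0.72 pos [ 0.3489 -0.3357  0.2309] rpy [ 1.7999e+02  6.0000e-02 -6.9160e+01] w 0.0859 F [ 1.4 -0.4  1. ]
go mm [-201.6 -177.5   91.1] deg [  0.     0.07 -15.16] rows 4.538353701396828 1.4165919389269401
```

>>> jog_arm([
  [0.7, [-0.2016, -0.1775, 0.08], [0, 0, -15.2]],
  [0.7, [-0.2016, -0.1775, 0.08], [0, 0, -15.2]],
  [0.7, [-0.2016, -0.1775, 0.08], [0, 0, -15.2]],
  [0.7, [-0.2016, -0.1775, 0.08], [0, 0, -15.2]],
  [0.7, [-0.2016, -0.1775, 0.08], [0, 0, -15.2]],
])

```text
clock: 1.35
eef_pos: [0.4432, -0.0811, 0.1503]
tcp_rot: [-3.142, 0.002, -0.939]
ft_force: [0.5, 0.1, -0.8]
width: 0.0598
```

```bash
python3 -c "
from h import *
go(.443,-.084,.0605,-54)
c=cap('side');save(c,'s1.png',(230,60,430,250),3)"
```

```text
clk 1.35 pos [ 0.4432 -0.0811  0.1503] rpy [-1.800e+02  1.100e-01 -5.379e+01] w 0.0598 F [ 0.5  0.1 -0.8]
go mm [ 2.4  1.9 89.8] deg [-0.    0.11  0.21] rows 1.4373938566244724 0.02235604369289526
```

View pics/s1.png

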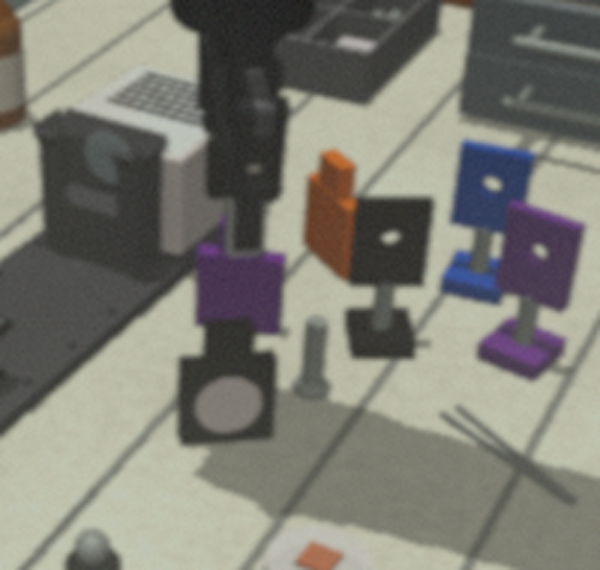

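Gripper hangs right above the diffuser's tab (tab at crop 230,335), and the jaws are lined up with it.

>>> jog_arm([
  [0.6, [0.0024, 0.0019, 0.045], [0, 0, 0.2]],
  [0.6, [0.0024, 0.0019, 0.088], [0, 0, 0.2]],
  [0.6, [0.0024, 0.0019, 0.09], [0, 0, 0.2]],
  [0.3, [0.0024, 0.0019, 0.09], [0, 0, 0.2]],
  [0, [0.0024, 0.0019, 0.09], [0, 0, 0.2]],
])

```text
clock: 2.02
eef_pos: [0.4448, -0.0816, 0.0612]
tcp_rot: [-3.139, 0.001, -0.941]
ft_force: [-0.4, -0.3, 0.2]
width: 0.0154
```

>>> jog_arm([
  [0, [0, 0, 0], [0, 0, 0]],
  [0, [0, 0, 0], [0, 0, 0]],
  [0, [0, 0, 0], [0, 0, 0]],
])

```text
clock: 2.4
eef_pos: [0.4448, -0.0816, 0.0614]
tcp_rot: [-3.139, 0.001, -0.941]
ft_force: [0.2, 0.4, -2.6]
width: 0.0135
```

```bash
python3 -c "
from h import *
print(frb(.0004,-.226)); p=frb(.0004,-.226); go(p[0],p[1],.22,-93.64)"
```

```text
[ 0.61435784 -0.22556989]
clk 2.4 pos [ 0.4448 -0.0816  0.0614] rpy [-1.7987e+02  5.0000e-02 -5.3890e+01] w 0.0135 F [ 0.2  0.4 -2.6]
go mm [ 216.1  -52.5 -158.6] deg [-0.11  0.09 39.75] rows 4.370146479442632 3.715012167071664
```

>>> jog_arm([
  [0, [0, 0, -0.06], [0, 0, 0]],
  [0, [0.03, 0, -0.12], [0, 0, 10]],
  [0, [0.08, -0.02, -0.15], [0, 0, 20]],
  [0, [0.13, -0.04, -0.158], [0, 0, 30]],
  [0, [0.19, -0.053, -0.158], [0, 0, 39.7]],
])

```text
clock: 3.02
eef_pos: [0.6014, -0.2047, 0.2208]
tcp_rot: [-3.138, 0.002, -1.638]
ft_force: [0.2, 0.2, -0.4]
width: 0.0136
```

```bash
python3 -c "
from h import *
c=cap('top');save(c,'t2.png',(330,90,430,190),4)
go(.6162,-.2257,.17,-93.64)"
```

```text
clk 3.08 pos [ 0.6048 -0.2108  0.2191] rpy [-179.78   -0.    -94.61] w 0.0134 F [-1.1 -4.6 -1.2]
go mm [ 13.9 -12.4  49.2] deg [-0.22 -0.01 -0.97] rows 0.8412588649066632 0.09257734683914536
```

View pics/t2.png

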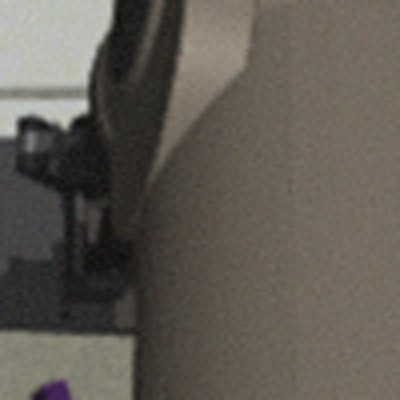

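The arm hides the slot from the top camera, so I'll check this one from the side.

>>> jog_arm([
  [0, [0.014, -0.0124, 0.03], [0, 0, -1]],
  [0, [0.014, -0.0124, 0.03], [0, 0, -1]],
  [0, [0.014, -0.0124, 0.03], [0, 0, -1]],
])

```text
clock: 3.45
eef_pos: [0.6159, -0.2252, 0.1892]
tcp_rot: [-3.138, 0.0, -1.633]
ft_force: [0.8, -0.3, -1.3]
width: 0.0133
```

```bash
python3 -c "
from h import *
c=cap('side');save(c,'s3.png',(200,40,360,180),4)
go(.6162,-.2257,.14,-93.64)"
```

```text
clk 3.5 pos [ 0.6162 -0.2251  0.1898] rpy [-179.75    0.    -93.57] w 0.0129 F [ 0.1 -0.6 -1.8]
go mm [ 0.6  0.1 49.8] deg [-0.25  0.    0.07] rows 0.7971046652576667 0.024069786468864394
```

View pics/s3.png

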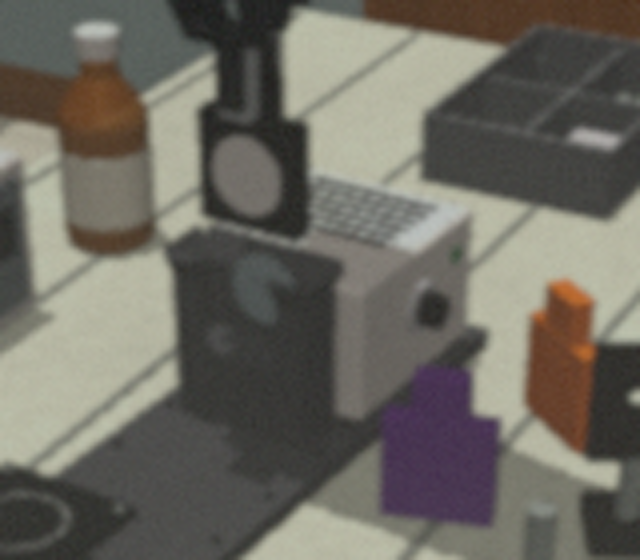

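Slide (crop 250,175) hangs square over the slot. Lowering.

>>> jog_arm([
  [0, [0.0006, 0, 0.03], [0, 0, 0]],
  [0, [0.0006, 0, 0.045], [0, 0, 0]],
  [0, [0.0006, 0, 0.055], [0, 0, 0]],
  [0, [0.0006, 0, 0.06], [0, 0, 0]],
  [0, [0.0006, 0, 0.06], [0, 0, 0]],
])

```text
clock: 4.12
eef_pos: [0.6165, -0.2257, 0.13]
tcp_rot: [-3.137, 0.0, -1.633]
ft_force: [-0.8, -0.1, 0.2]
width: 0.0137
```

>>> jog_arm([
  [0, [0, 0, 0.006], [0, 0, 0]],
  [0, [0, 0, 0.0105], [0, 0, 0]],
  [0, [0, 0, 0.0105], [0, 0, 0]],
])

```text
clock: 4.5
eef_pos: [0.6163, -0.2257, 0.1191]
tcp_rot: [-3.138, 0.0, -1.633]
ft_force: [0.9, 0.3, -1.8]
width: 0.013
```

```bash
python3 -c "
from h import *
c=cap('side');save(c,'s4.png',(200,60,340,170),4)
go(.6162,-.2257,.1184,-93.64)"
```

```text
clk 4.55 pos [ 0.6164 -0.2257  0.1193] rpy [-1.7976e+02  1.0000e-02 -9.3570e+01] w 0.0135 F [-0.8 -0.2 -1.9]
go mm [0.  0.2 0.9] deg [-0.24  0.01  0.07] rows 0.015465805698882371 0.02307290221128251
```

View pics/s4.png

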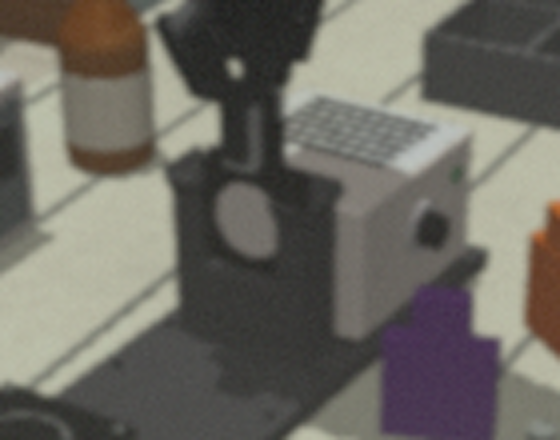

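The slide's window sits inside the slot. The last millimetre, then release and rise.

>>> jog_arm([
  [0, [0, 0, 0.001], [0, 0, 0]],
  [0, [0, 0, 0.0015], [0, 0, 0]],
])

```text
clock: 4.8
eef_pos: [0.6168, -0.2258, 0.1183]
tcp_rot: [-3.137, -0.0, -1.633]
ft_force: [-0.8, 0.2, 5.7]
width: 0.0132
```

>>> jog_arm([
  [0.4, [0, 0, 0], [0, 0, 0]],
  [0.4, [0, 0, 0], [0, 0, 0]],
  [0.4, [0, 0, 0], [0, 0, 0]],
  [0.4, [0, 0, -0.03], [0, 0, 0]],
  [0.5, [0, 0, -0.08], [0, 0, 0]],
])

```text
clock: 5.42
eef_pos: [0.6154, -0.2254, 0.1976]
tcp_rot: [-3.14, 0.001, -1.633]
ft_force: [0.9, -1.3, -0.1]
width: 0.043
```

```bash
python3 -c "
from h import *
c=cap('side');P=pts(c);B=tob(P)
m=(abs(B[...,0])<.014)&(abs(B[...,1]+.226)<.012)&(P[...,2]>.12)&(P[...,2]<.17); print('tab',m.sum(),np.percentile(P[m][:,2],[5,50,90,98]))
m=(abs(B[...,0])<.025)&(abs(B[...,1]+.226)<.02)&(c['color'].min(-1)>90)&(P[...,2]<.11); print(m.sum(),P[m].mean(0),B[m].mean(0))
save(c,'s5.png',(200,60,340,170),4)
go(.403,.2265,.21,51-180); go(.403,.2265,.21,51)"
```

```text
tab 175 [0.1210194  0.1340362  0.14228655 0.14291465]
183 [ 0.6189065  -0.21892267  0.08683436] [ 0.00451768 -0.21907753]
clk 5.47 pos [ 0.6185 -0.2263  0.2059] rpy [-1.7937e+02 -8.0000e-02 -9.3580e+01] w 0.0425 F [ 2.7 -0.8  7.4]
go mm [-438.5  243.2   -7.4] deg [-0.64  0.12 35.42] rows 8.023631924948715 3.31127333379084
clk 5.47 pos [ 0.6185 -0.2263  0.2059] rpy [-1.7937e+02 -8.0000e-02 -9.3580e+01] w 0.0425 F [ 2.7 -0.8  7.4]
go mm [-438.5  243.2   -7.4] deg [  -0.16   -0.83 -144.57] rows 8.023631924948715 13.511726936713448
```

View pics/s5.png

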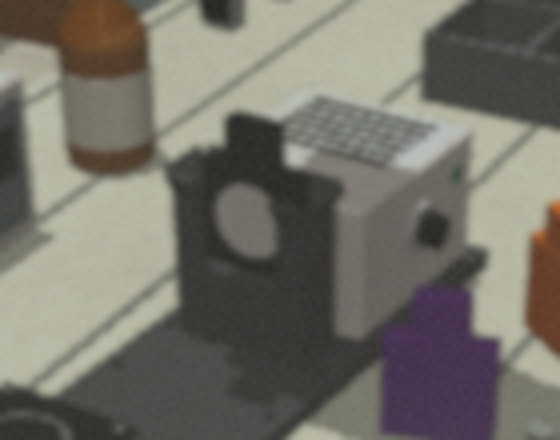

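The slide is home: its tab top is at z 0.142, which is the expected height. Now the lens.

>>> jog_arm([
  [0.7, [-0.05, 0.028, 0], [0, 0, -10.5]],
  [0.7, [-0.1, 0.056, 0], [0, 0, -21]],
  [0.7, [-0.15, 0.083, 0], [0, 0, -31.5]],
  [0.7, [-0.2, 0.111, 0], [0, 0, -42]],
  [0.7, [-0.25, 0.139, 0], [0, 0, -52.5]],
])

```text
clock: 6.1
eef_pos: [0.4944, 0.0333, 0.2041]
tcp_rot: [-3.136, -0.01, -0.711]
ft_force: [1.5, 0.6, 0.6]
width: 0.0598
```

```bash
python3 -c "
from h import *
c=cap('top')
go(.403,.2265,.21,51)"
```

```text
clk 6.15 pos [0.4915 0.04   0.2042] rpy [-179.63   -0.5   -39.79] w 0.0598 F [-3.4  9.6  0.5]
go mm [-187.3  -86.7   -6.8] deg [  0.11  -0.68 -90.79] rows 3.304501856416287 8.484974595274334
```

>>> jog_arm([
  [0.7, [-0.035, -0.017, -0.005], [0, 0, -10.5]],
  [0.7, [-0.07, -0.034, -0.007], [0, 0, -21]],
  [0.7, [-0.11, -0.05, -0.007], [0, 0, -31.5]],
  [0.7, [-0.15, -0.07, -0.007], [0, 0, -42]],
  [0.7, [-0.187, -0.087, -0.007], [0, 0, -52.5]],
])

```text
clock: 6.78
eef_pos: [0.4028, 0.2279, 0.2104]
tcp_rot: [3.139, -0.011, 0.227]
ft_force: [0.7, -0.1, 0.3]
width: 0.0598
```

```bash
python3 -c "
from h import *
c=cap('top')
go(.403,.2265,.21,51)"
```

```text
clk 6.83 pos [0.4006 0.2323 0.2107] rpy [179.92  -0.66  13.83] w 0.0601 F [-4.3  6.3 -0.3]
go mm [1.  6.2 0.7] deg [  0.29  -0.61 -37.17] rows 0.10137504890195885 3.474478175871393
```

>>> jog_arm([
  [0.7, [0.001, 0.0062, 0.02], [0.3, -0.6, -10]],
  [0.7, [0.001, 0.0062, 0.04], [0.3, -0.6, -20]],
  [0.7, [0.001, 0.0062, 0.05], [0.3, -0.6, -30]],
  [0.7, [0.001, 0.0062, 0.055], [0.3, -0.6, -37.2]],
  [0.7, [0.001, 0.0062, 0.055], [0.3, -0.6, -37.2]],
])

```text
clock: 7.45
eef_pos: [0.4036, 0.2263, 0.1554]
tcp_rot: [-3.141, 0.0, 0.889]
ft_force: [-0.5, -0.1, 1.0]
width: 0.0596
```

```bash
python3 -c "
from h import *
c=cap('side');save(c,'s6.png',(160,180,340,360),3)
go(.403,.2265,.094,51)"
```

```text
clk 7.5 pos [0.4037 0.2264 0.1557] rpy [-1.7998e+02 -1.0000e-02  5.0820e+01] w 0.0596 F [0.3 0.5 0.5]
go mm [-0.4 -0.6 61.7] deg [-0.02 -0.01 -0.18] rows 0.9870871792113145 0.016755805925579365
```

View pics/s6.png

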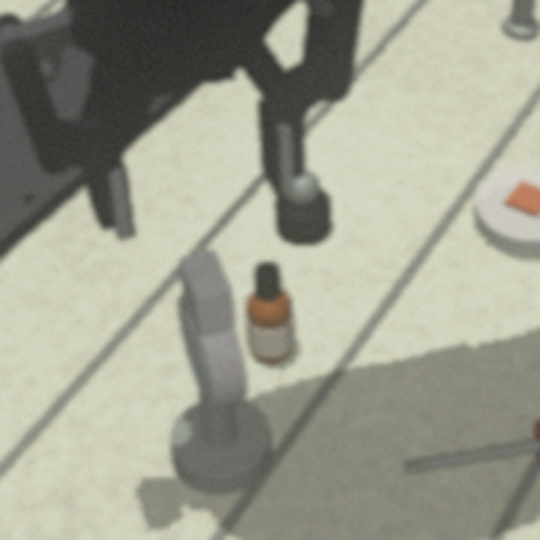

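The open fingers (110,230 and 280,180) straddle the lens block (205,265). Descend and grip.

>>> jog_arm([
  [0.7, [-0.0004, -0.0006, 0.04], [0, 0, 0]],
  [0.7, [-0.0004, -0.0006, 0.06], [0, 0, 0]],
  [0.7, [-0.0004, -0.0006, 0.0617], [0, 0, 0]],
  [0.4, [-0.0004, -0.0006, 0.0617], [0, 0, 0]],
  [0, [-0.0004, -0.0006, 0.0617], [0, 0, 0]],
])

```text
clock: 8.12
eef_pos: [0.4036, 0.2268, 0.0949]
tcp_rot: [3.141, -0.001, 0.886]
ft_force: [0.4, -0.7, -0.2]
width: 0.0239
```

>>> jog_arm([
  [0, [0, 0, 0], [0, 0, 0]],
  [0, [0, 0, 0], [0, 0, 0]],
  [0, [0, 0, 0], [0, 0, 0]],
  [0, [0, 0, -0.02], [0, 0, 0]],
  [0, [0, 0, -0.04], [0, 0, 0]],
], grip_force=40)

```text
clock: 8.75
eef_pos: [0.4032, 0.2266, 0.1352]
tcp_rot: [-3.141, -0.001, 0.886]
ft_force: [0.8, -0.5, -3.1]
width: 0.0156
```

```bash
python3 -c "
from h import *
c=cap('side');save(c,'s7.png',(160,180,340,360),2)
p=frb(.0004,-.134);print(p);go(p[0],p[1],.24,86.36)"
```

```text
[ 0.62019591 -0.13375531]
clk 8.8 pos [0.4041 0.2275 0.1374] rpy [179.93  -0.18  50.8 ] w 0.0154 F [1.3 0.9 0.4]
go mm [-143.   395.9 -102.5] deg [  0.13  -0.15 -35.56] rows 6.932170014211098 3.323676473714625
```

>>> jog_arm([
  [0, [0, 0.01, -0.055], [0, 0, 0]],
  [0, [-0.015, 0.045, -0.09], [0, 0, -8]],
  [0, [-0.035, 0.1, -0.1], [0, 0, -16]],
  [0, [-0.055, 0.155, -0.1], [0, 0, -24]],
  [0, [-0.075, 0.21, -0.1], [0, 0, -32]],
])

```text
clock: 9.43
eef_pos: [0.5198, 0.0343, 0.2373]
tcp_rot: [3.138, -0.001, 1.449]
ft_force: [-0.1, 1.0, -2.8]
width: 0.0151
```

```bash
python3 -c "
from h import *
c=cap('top')
p=frb(.0004,-.134);go(p[0],p[1],.2,86.36)"
```

```text
clk 9.47 pos [0.523  0.0265 0.2365] rpy [1.798e+02 2.000e-02 8.323e+01] w 0.0152 F [ 2.7 -9.7 -3.4]
go mm [-147.7  115.3   37. ] deg [ 0.2   0.03 -3.13] rows 3.0562007559348863 0.29358606703094886
```

>>> jog_arm([
  [0, [-0.05, 0.039, 0], [0, 0, -3.1]],
  [0, [-0.1, 0.078, 0], [0, 0, -3.1]],
  [0, [-0.135, 0.105, 0.02], [0, 0, -3.1]],
  [0, [-0.1477, 0.1153, 0.037], [0, 0, -3.1]],
  [0, [-0.1477, 0.1153, 0.037], [0, 0, -3.1]],
])

```text
clock: 10.1
eef_pos: [0.6193, -0.1343, 0.1975]
tcp_rot: [3.141, -0.0, 1.505]
ft_force: [-0.6, 1.6, -2.8]
width: 0.0153
```

```bash
python3 -c "
from h import *
c=cap('top')
p=frb(.0004,-.134);go(p[0],p[1],.11,86.36)"
```

```text
clk 10.15 pos [ 0.6196 -0.1329  0.1989] rpy [ 1.7991e+02 -2.0000e-02  8.6340e+01] w 0.0155 F [-0.7  0.4 -2.3]
go mm [-0.9  0.6 88.9] deg [ 0.09 -0.02 -0.02] rows 1.422298348237484 0.008568629397222048
```

>>> jog_arm([
  [0, [-0.0009, 0, 0.04], [0.1, 0, 0]],
  [0, [-0.0009, 0, 0.065], [0.1, 0, 0]],
  [0, [-0.0009, 0, 0.08], [0.1, 0, 0]],
  [0, [-0.0009, 0, 0.087], [0.1, 0, 0]],
  [0, [-0.0009, 0, 0.087], [0.1, 0, 0]],
])

```text
clock: 10.78
eef_pos: [0.6199, -0.1333, 0.1124]
tcp_rot: [3.141, -0.0, 1.507]
ft_force: [0.1, -0.8, -2.6]
width: 0.0155
```

```bash
python3 -c "
from h import *
c=cap('side');save(c,'s8.png',(190,70,350,240),4)
p=frb(.0004,-.134);go(p[0],p[1],.107,86.36)"
```

```text
clk 10.82 pos [ 0.6201 -0.1335  0.1128] rpy [ 1.7995e+02 -2.0000e-02  8.6360e+01] w 0.0153 F [ 0.2 -0.2 -3.7]
go mm [-0.3  0.1  5.8] deg [ 0.05 -0.02 -0.  ] rows 0.09236860964948031 0.004883805713149909
```

View pics/s8.png

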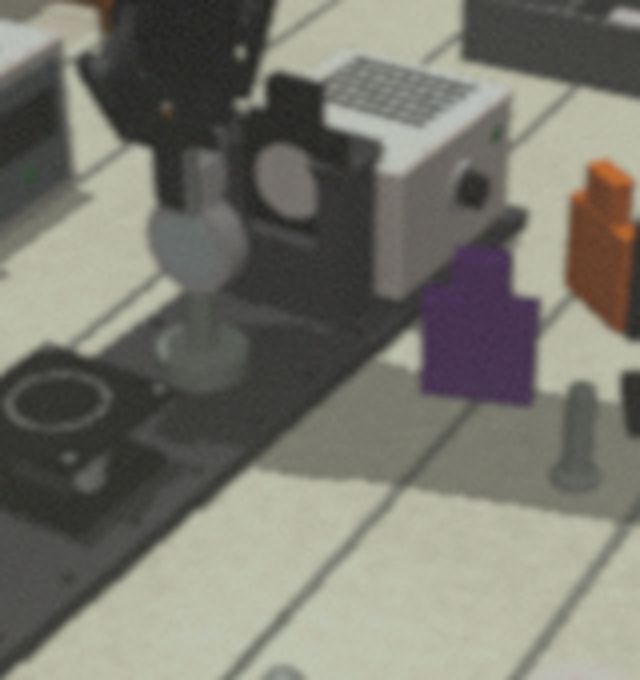

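Lens hangs upright just above the plate, between lamp and stage. Easing down.

>>> jog_arm([
  [0, [-0.0003, 0, 0.003], [0, 0, 0]],
  [0, [-0.0003, 0, 0.0045], [0, 0, 0]],
  [0, [-0.0003, 0, 0.0055], [0, 0, 0]],
  [0, [-0.0003, 0, 0.006], [0, 0, 0]],
])

```text
clock: 11.32
eef_pos: [0.6203, -0.1338, 0.1073]
tcp_rot: [3.14, -0.0, 1.507]
ft_force: [-3.6, -0.4, 9.0]
width: 0.0155
```

```bash
python3 -c "
from h import *
p=frb(.0004,-.134);go(p[0],p[1],.107,86.36)"
```

```text
clk 11.32 pos [ 0.6203 -0.1338  0.1073] rpy [179.93  -0.    86.35] w 0.0155 F [-3.6 -0.4  9. ]
go mm [ 0.1 -0.1  0.3] deg [ 0.07 -0.   -0.01] rows 0.0050545218590962475 0.007064895760706407
```

>>> jog_arm([
  [0.2, [0, 0, -0.0005], [0, 0, 0]],
  [0.5, [0, 0, -0.0005], [0, 0, 0]],
  [0.6, [0, 0, -0.0005], [0, 0, 0]],
  [0.6, [0, 0, -0.02], [0, 0, 0]],
  [0.6, [0, 0, -0.08], [0, 0, 0]],
])

```text
clock: 11.95
eef_pos: [0.6188, -0.1337, 0.1868]
tcp_rot: [-3.139, -0.001, 1.507]
ft_force: [0.2, -0.4, 0.5]
width: 0.0514
```

```bash
python3 -c "
from h import *
c=cap('side')
go(.397,-.2315,.21,-61.2);go(.397,-.2315,.21,118.8)"
```

```text
clk 12.0 pos [ 0.6228 -0.1333  0.1968] rpy [1.7953e+02 2.0000e-02 8.6390e+01] w 0.0513 F [4.3 0.3 8.8]
go mm [-112.2 -219.1  -14.9] deg [  0.2   -0.6  147.59] rows 3.9455328119676834 13.793204494186346
clk 12.0 pos [ 0.6228 -0.1333  0.1968] rpy [1.7953e+02 2.0000e-02 8.6390e+01] w 0.0513 F [4.3 0.3 8.8]
go mm [-112.2 -219.1  -14.9] deg [  0.45   0.15 -32.41] rows 3.9455328119676834 3.0295575307297717
```

```bash
python3 -c "
from h import *
print(arm.observe()['qpos'].round(3))
c=cap('top')
P=pts(c);print('lens block',rect(P,.12,.15,(.57,.67,-.18,-.09)))
go(.397,-.2315,.21,118.8)"
```

```text
[ 0.616  0.472 -0.675  1.702  0.33   1.075  1.345]
lens block (35, 'c', array([ 615.3, -127.5]), 'sz', array([25.6,  8.9]), 'ang', 18.8, 'mean', array([ 613.4, -128.8,  131.9]))
clk 12.05 pos [ 0.6233 -0.1334  0.1946] rpy [1.7943e+02 5.0000e-02 8.6370e+01] w 0.0513 F [1.4 0.4 0.1]
go mm [-112.2 -219.5  -17.5] deg [  0.54   0.21 -32.43] rows 3.9534660729872217 3.0310569656277515
```

>>> jog_arm([
  [0.7, [-0.02, -0.05, -0.017], [0, 0, -8]],
  [0.7, [-0.05, -0.1, -0.017], [0, 0, -16]],
  [0.7, [-0.08, -0.15, -0.017], [0, 0, -24]],
  [0.7, [-0.105, -0.2, -0.017], [0, 0, -32.4]],
  [0.7, [-0.1122, -0.2195, -0.017], [0, 0, -32.4]],
])

```text
clock: 12.68
eef_pos: [0.3944, -0.233, 0.2105]
tcp_rot: [3.135, 0.008, 2.073]
ft_force: [-0.6, 0.2, 0.3]
width: 0.0599
```

```bash
python3 -c "
from h import *
c=cap('top');c=cap('side')
print(arm.observe()['qpos'].round(3))
P=pts(c);print('lens block',rect(P,.117,.15,(.57,.67,-.18,-.09)))
save(c,'s9.png',(190,70,350,240),4)
go(.397,-.2315,.14,118.8)"
```

```text
[ 1.161  0.16  -0.826  2.063  0.143  0.964  2.331]
lens block (164, 'c', array([ 619.5, -132.4]), 'sz', array([18.6, 28.4]), 'ang', 85.4, 'mean', array([ 617.6, -129.5,  127.8]))
clk 12.78 pos [ 0.395  -0.2328  0.2106] rpy [179.63   0.46 118.6 ] w 0.0597 F [-0.2  0.   0.2]
go mm [ 0.8  1.9 70.6] deg [ 0.37  0.46 -0.2 ] rows 1.130763876616354 0.058358778279026975
```

View pics/s9.png

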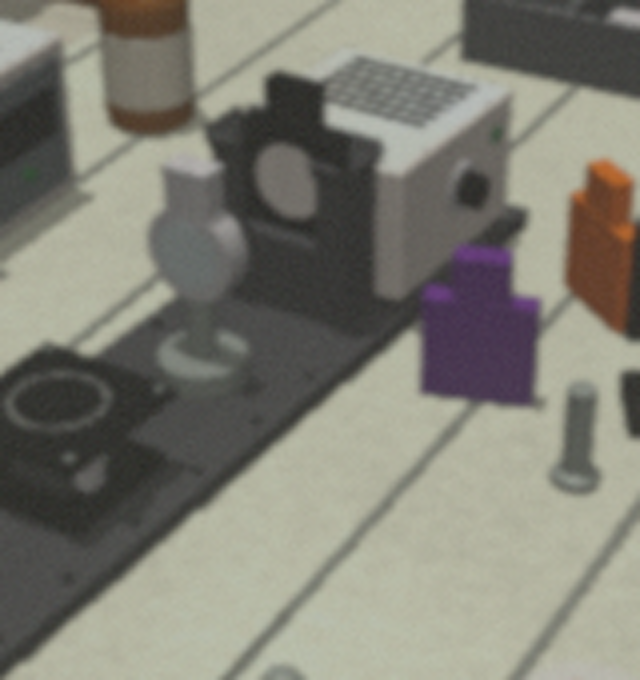

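Lens stands upright and free. Now the pinhole plate.

>>> jog_arm([
  [0.7, [0.0008, 0.0015, 0.04], [0.4, 0.5, -0.2]],
  [0.7, [0.0008, 0.0015, 0.07], [0.4, 0.5, -0.2]],
  [0.7, [0.0008, 0.0015, 0.075], [0.4, 0.5, -0.2]],
  [0.7, [0.0008, 0.0015, 0.075], [0.4, 0.5, -0.2]],
])

```text
clock: 13.28
eef_pos: [0.3976, -0.2314, 0.1365]
tcp_rot: [3.141, -0.0, 2.074]
ft_force: [-0.4, 0.8, 0.4]
width: 0.0597
```

```bash
python3 -c "
from h import *
c=cap('side');save(c,'s10.png',(270,80,430,220),4)
go(.3972,-.231,.080,118.8)"
```

```text
clk 13.32 pos [ 0.3977 -0.2316  0.1368] rpy [1.7998e+02 2.0000e-02 1.1883e+02] w 0.0599 F [0.1 0.2 0. ]
go mm [ 0.8 -0.1 56.8] deg [0.02 0.02 0.03] rows 0.9091883154836061 0.0035440052105486152
```

View pics/s10.png

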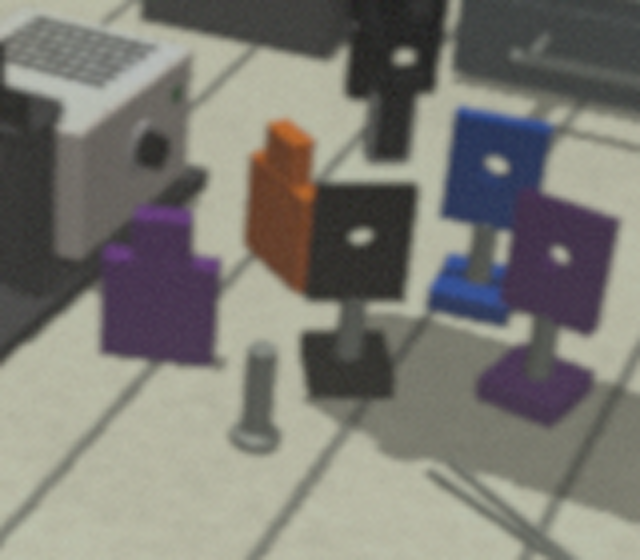

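Finger is above the black plate (finger 388,130; plate top 365,185), which fits the jaw direction and perspective. Descend and grip.

>>> jog_arm([
  [0.6, [0.0006, 0, 0.04], [0, 0, 0]],
  [0.6, [0.0006, 0, 0.055], [0, 0, 0]],
  [0.6, [0.0006, 0, 0.057], [0, 0, 0]],
  [0.3, [0.0006, 0, 0.057], [0, 0, 0]],
  [0, [0.0006, 0, 0.057], [0, 0, 0]],
])

```text
clock: 13.95
eef_pos: [0.3979, -0.2314, 0.0807]
tcp_rot: [3.141, 0.002, 2.074]
ft_force: [0.0, -0.3, 0.8]
width: 0.0155
```

>>> jog_arm([
  [0, [0, 0, 0], [0, 0, 0]],
  [0, [0, 0, 0], [0, 0, 0]],
  [0, [0, 0, 0], [0, 0, 0]],
  [0, [0, 0, 0], [0, 0, 0]],
])

```text
clock: 14.45
eef_pos: [0.3979, -0.2316, 0.0808]
tcp_rot: [3.141, 0.002, 2.074]
ft_force: [-0.4, -0.1, 3.4]
width: 0.0091
```

>>> jog_arm([
  [0, [0, 0, -0.04], [0, 0, 0]],
  [0, [0, 0, -0.09], [0, 0, 0]],
  [0, [0, 0, -0.14], [0, 0, 0]],
  [0, [0, 0, -0.15], [0, 0, 0]],
])

```text
clock: 14.95
eef_pos: [0.3988, -0.2319, 0.2335]
tcp_rot: [3.14, 0.006, 2.073]
ft_force: [1.2, -0.5, -3.7]
width: 0.0093
```

```bash
python3 -c "
from h import *
c=cap('side');save(c,'s11.png',(270,20,430,160),2)
print(arm.observe()['qpos'].round(3))
p=frb(.0004,.106);print(p);go(p[0],p[1],.24,86.36)"
```

```text
[ 1.185  0.141 -0.851  2.028  0.127  1.019  2.345]
[0.63542567 0.10576098]
clk 15.0 pos [ 0.3984 -0.2319  0.2329] rpy [179.92   0.3  118.79] w 0.0095 F [-0.4 -0.  -1.4]
go mm [181.7 370.3  -7.5] deg [ 0.16  0.27 32.43] rows 6.601191510838871 3.031070151694083
```

>>> jog_arm([
  [0, [0.025, 0.05, -0.005], [0, 0, 6]],
  [0, [0.05, 0.1, -0.005], [0, 0, 12]],
  [0, [0.075, 0.155, -0.005], [0, 0, 18]],
  [0, [0.1, 0.21, -0.005], [0, 0, 24]],
  [0, [0.13, 0.265, -0.005], [0, 0, 30]],
])

```text
clock: 15.62
eef_pos: [0.5684, 0.0107, 0.2354]
tcp_rot: [3.14, 0.004, 1.545]
ft_force: [-0.4, -0.8, -2.3]
width: 0.0093
```

```bash
python3 -c "
from h import *
c=cap('top')
p=frb(.0004,.106);go(p[0],p[1],.19,86.36)"
```

```text
clk 15.68 pos [0.571  0.0205 0.2361] rpy [ 1.7977e+02 -6.0000e-02  8.8540e+01] w 0.0094 F [ 1.7  6.7 -2.9]
go mm [86.8 62.1 46.4] deg [ 0.22 -0.07  2.18] rows 1.8613498289285026 0.2051811614882654
```

>>> jog_arm([
  [0, [0.045, 0.032, 0.01], [0.2, 0, 2.2]],
  [0, [0.08, 0.057, 0.03], [0.2, 0, 2.2]],
  [0, [0.0868, 0.0621, 0.046], [0.2, 0, 2.2]],
  [0, [0.0868, 0.0621, 0.046], [0.2, 0, 2.2]],
  [0, [0.0868, 0.0621, 0.046], [0.2, 0, 2.2]],
])

```text
clock: 16.3
eef_pos: [0.6351, 0.1046, 0.1902]
tcp_rot: [-3.141, -0.0, 1.506]
ft_force: [0.4, -0.0, -0.4]
width: 0.0093
```

```bash
python3 -c "
from h import *
c=cap('top')
p=frb(.0004,.106);go(p[0],p[1],.0985,86.36)"
```

```text
clk 16.35 pos [0.6354 0.1044 0.1908] rpy [ 1.7996e+02 -3.0000e-02  8.6260e+01] w 0.0096 F [-0.7  0.4 -1.7]
go mm [ 1.3 -0.1 92.3] deg [ 0.04 -0.03 -0.1 ] rows 1.476496400047221 0.010469214181804623
```

>>> jog_arm([
  [0, [0.0012, 0, 0.04], [0, 0, -0.1]],
  [0, [0.0012, 0, 0.068], [0, 0, -0.1]],
  [0, [0.0012, 0, 0.085], [0, 0, -0.1]],
  [0, [0.0012, 0, 0.092], [0, 0, -0.1]],
  [0, [0.0012, 0, 0.092], [0, 0, -0.1]],
])

```text
clock: 16.98
eef_pos: [0.6358, 0.1056, 0.0993]
tcp_rot: [3.14, -0.001, 1.507]
ft_force: [-0.3, -0.1, -1.9]
width: 0.0094
```

>>> jog_arm([
  [0, [0, 0, 0.003], [0, 0, 0]],
  [0, [0, 0, 0.0045], [0, 0, 0]],
  [0, [0, 0, 0.0055], [0, 0, 0]],
])

```text
clock: 17.35
eef_pos: [0.6359, 0.1056, 0.094]
tcp_rot: [3.14, -0.001, 1.507]
ft_force: [1.2, 0.2, -2.6]
width: 0.0094
```

```bash
python3 -c "
from h import *
c=cap('side');save(c,'s12.png',(60,80,260,280),3)
p=frb(.0004,.106);go(p[0],p[1],.0928,86.36)"
```

```text
clk 17.4 pos [0.6358 0.1056 0.0938] rpy [ 1.7992e+02 -4.0000e-02  8.6350e+01] w 0.009 F [ 0.7 -0.1 -3.1]
go mm [ 0.1 -0.4  1. ] deg [ 0.08 -0.04 -0.01] rows 0.01752884596584398 0.00852124571186655
```

View pics/s12.png

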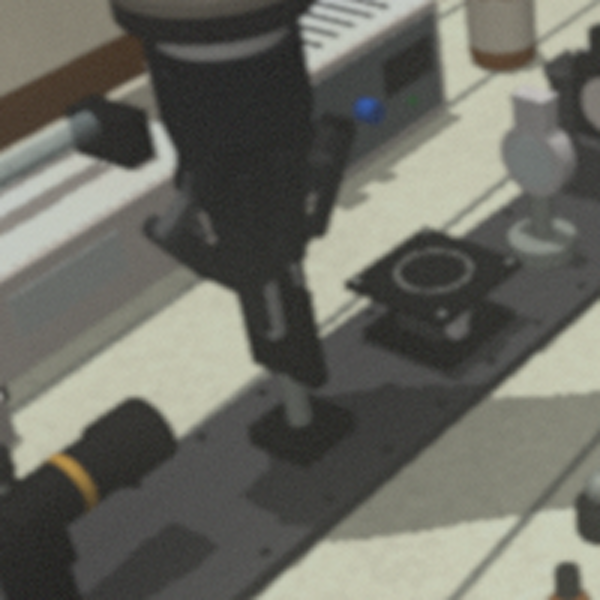

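The pinhole is a hair above the plate, halfway between stage and camera. Last millimetre, then release.

>>> jog_arm([
  [0, [0, -0.0003, 0.001], [0, 0, 0]],
  [0, [0, -0.0003, 0.0014], [0, 0, 0]],
])

```text
clock: 17.65
eef_pos: [0.6358, 0.1058, 0.0932]
tcp_rot: [3.139, -0.001, 1.507]
ft_force: [-3.9, -1.3, 11.2]
width: 0.0093
```

>>> jog_arm([
  [0.2, [0, 0, -0.0003], [0, 0, 0]],
  [0.4, [0, 0, -0.0003], [0, 0, 0]],
  [0.5, [0, 0, -0.0003], [0, 0, 0]],
  [0.5, [0, 0, -0.02], [0, 0, 0]],
  [0.6, [0, 0, -0.08], [0, 0, 0]],
])

```text
clock: 18.27
eef_pos: [0.6343, 0.1053, 0.1727]
tcp_rot: [-3.139, -0.0, 1.507]
ft_force: [1.3, -0.7, 0.9]
width: 0.0511
```

```bash
python3 -c "
from h import *
c=cap('top')
print(arm.observe()['qpos'].round(3))
go(.447,.0743,.16,86.36)"
```

```text
[ 0.325  0.544 -0.815  1.687  0.439  1.094  0.887]
clk 18.32 pos [0.6378 0.1074 0.1827] rpy [ 1.7952e+02 -1.6000e-01  8.6390e+01] w 0.0515 F [4.1 2.2 9.9]
go mm [ -45.1 -188.5   21. ] deg [ 0.48 -0.16  0.03] rows 3.11935206158572 0.04766665363789754
```

>>> jog_arm([
  [0.6, [-0.015, -0.06, -0.005], [0.4, 0, 0]],
  [0.6, [-0.03, -0.12, -0.003], [0.4, 0, 0]],
  [0.6, [-0.043, -0.18, 0.02], [0.4, 0, 0]],
  [0.6, [-0.0451, -0.1885, 0.06], [0.4, 0, 0]],
  [0.6, [-0.0451, -0.1885, 0.07], [0.4, 0, 0]],
])

```text
clock: 18.95
eef_pos: [0.4465, 0.0739, 0.1107]
tcp_rot: [3.141, -0.002, 1.508]
ft_force: [-0.2, -1.2, 0.9]
width: 0.0512
```

```bash
python3 -c "
from h import *
c=cap('top');c=cap('side');P=pts(c)
print('lens',rect(P,.117,.15,(.57,.67,-.18,-.09)));print('pin',rect(P,.095,.14,(.58,.69,.07,.15)))
go(.447,.0745,.003,86.36)"
```

```text
lens 0
pin (431, 'c', array([634.8, 106.2]), 'sz', array([12.6, 52.5]), 'ang', 85.3, 'mean', array([631.6, 109. , 112. ]))
clk 19.05 pos [0.4482 0.075  0.1114] rpy [179.93  -0.19  86.41] w 0.0512 F [-0.1  0.1  1.3]
go mm [ -0.9  -1.3 108.4] deg [ 0.07 -0.19  0.05] rows 1.7343816685439173 0.01982275579631228
```

>>> jog_arm([
  [0.6, [-0.0009, -0.0008, 0.05], [0, -0.2, 0]],
  [0.6, [-0.0009, -0.0008, 0.085], [0, -0.2, 0]],
  [0.6, [-0.0009, -0.0008, 0.1], [0, -0.2, 0]],
  [0.6, [-0.0009, -0.0008, 0.107], [0, -0.2, 0]],
  [0.6, [-0.0009, -0.0008, 0.107], [0, -0.2, 0]],
])

```text
clock: 19.68
eef_pos: [0.4483, 0.0747, 0.0051]
tcp_rot: [3.139, -0.0, 1.508]
ft_force: [0.0, -0.6, 0.8]
width: 0.051
```

```bash
python3 -c "
from h import *
c=cap('side');save(c,'s13.png',(200,160,340,300),4)
go(.447,.0745,.004,86.36)"
```

```text
clk 19.73 pos [0.4484 0.0747 0.0053] rpy [179.85   0.    86.41] w 0.0512 F [ 0.7 -0.4  0.1]
go mm [-0.2 -1.3  1.3] deg [0.15 0.   0.05] rows 0.030320558902548166 0.014601768381531799
```

View pics/s13.png

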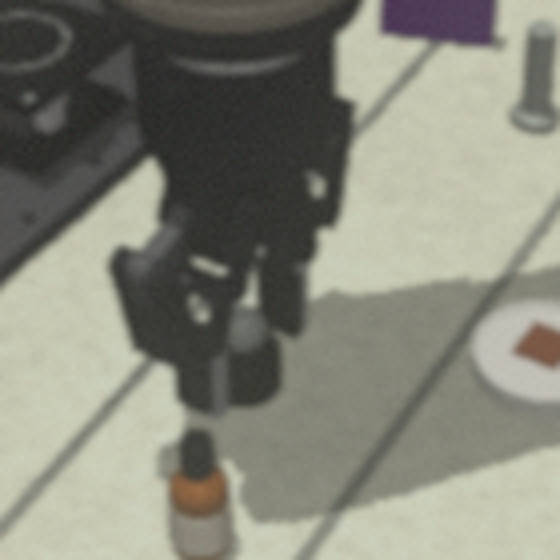

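Ball standard is between the fingers (ball 245,330), dropper clear. Closing.

>>> jog_arm([
  [0.5, [0, -0.0007, 0.001], [0, 0, 0]],
  [0.3, [0, -0.0007, 0.001], [0, 0, 0]],
  [0, [0, -0.0007, 0.001], [0, 0, 0]],
  [0, [0, -0.0007, 0.001], [0, 0, 0]],
  [0, [0, -0.0007, 0.001], [0, 0, 0]],
], grip_force=30)

```text
clock: 20.35
eef_pos: [0.4482, 0.0746, 0.0051]
tcp_rot: [3.138, 0.0, 1.508]
ft_force: [-2.8, -1.4, 12.6]
width: 0.0306
```

>>> jog_arm([
  [0, [0, 0, 0], [0, 0, 0]],
  [0, [0, 0, -0.04], [0, 0, 0]],
  [0, [0, 0, -0.09], [0, 0, 0]],
  [0, [0, 0, -0.13], [0, 0, 0]],
  [0, [0, 0, -0.13], [0, 0, 0]],
])

```text
clock: 20.98
eef_pos: [0.4492, 0.0747, 0.1377]
tcp_rot: [3.133, 0.001, 1.507]
ft_force: [-0.3, -0.4, -1.8]
width: 0.0302
```

```bash
python3 -c "
from h import *
c=cap('side');save(c,'s14.png',(180,60,340,240),3)
go(.6273,-.0239,.11,86.36)"
```

```text
clk 21.02 pos [0.4484 0.0743 0.1362] rpy [1.7962e+02 5.0000e-02 8.6340e+01] w 0.0303 F [-0.2  0.2 -1.7]
go mm [-86.6 184.7  27.5] deg [ 0.38  0.05 -0.02] rows 3.2923349749352484 0.03581407056839401
```

View pics/s14.png

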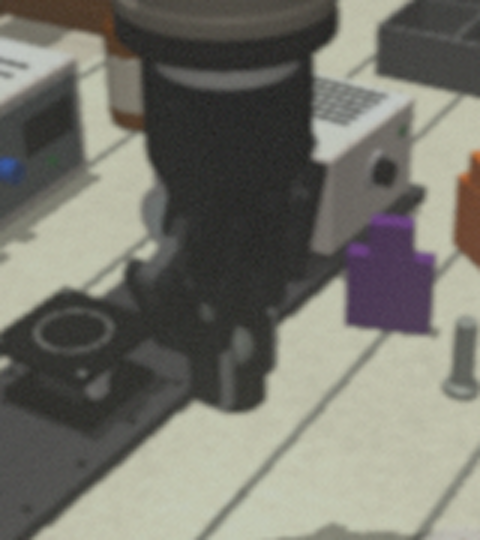

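>>> jog_arm([
  [0, [-0.025, 0.055, -0.02], [0.4, 0, 0]],
  [0, [-0.05, 0.107, -0.02], [0.4, 0, 0]],
  [0, [-0.075, 0.16, -0.01], [0.4, 0, 0]],
  [0, [-0.0866, 0.1855, 0.02], [0.4, 0, 0]],
  [0, [-0.0866, 0.1855, 0.03], [0.4, 0, 0]],
])

```text
clock: 21.65
eef_pos: [0.6278, -0.0252, 0.1037]
tcp_rot: [-3.137, 0.001, 1.505]
ft_force: [-0.7, 0.2, -0.3]
width: 0.0305
```

```bash
python3 -c "
from h import *
c=cap('top');go(.628,-.0239,.066,86.36)"
```

```text
clk 21.7 pos [ 0.6266 -0.024   0.1036] rpy [-1.797e+02  2.000e-02  8.633e+01] w 0.0308 F [-1.6  1.1 -2. ]
go mm [ 0.2  1.6 37.5] deg [-0.3   0.02 -0.03] rows 0.601315438992641 0.028655176264196544
```

>>> jog_arm([
  [0, [0, 0.0012, 0.015], [-0.3, 0, 0]],
  [0, [0, 0.0012, 0.028], [-0.3, 0, 0]],
  [0, [0, 0.0012, 0.036], [-0.3, 0, 0]],
  [0, [0, 0.0012, 0.038], [-0.3, 0, 0]],
  [0, [0, 0.0012, 0.038], [-0.3, 0, 0]],
])

```text
clock: 22.32
eef_pos: [0.6277, -0.0241, 0.0659]
tcp_rot: [3.141, 0.0, 1.507]
ft_force: [-0.2, 0.1, -0.8]
width: 0.0306
```

>>> jog_arm([
  [0, [0, 0, 0.0015], [0, 0, 0]],
  [0, [0, 0, 0.0025], [0, 0, 0]],
  [0, [0, 0, 0.003], [0, 0, 0]],
])

```text
clock: 22.7
eef_pos: [0.6278, -0.0241, 0.0629]
tcp_rot: [3.141, 0.0, 1.507]
ft_force: [0.0, 0.2, -1.6]
width: 0.0302
```

```bash
python3 -c "
from h import *
go(.628,-.0239,.062,86.36)"
```

```text
clk 22.7 pos [ 0.6278 -0.0241  0.0629] rpy [1.7997e+02 2.0000e-02 8.6330e+01] w 0.0302 F [ 0.   0.2 -1.6]
go mm [0.2 0.2 0.9] deg [ 0.03  0.02 -0.03] rows 0.015042541917106312 0.004482404879012399
```

>>> jog_arm([
  [0, [0, 0, 0.0008], [0, 0, 0]],
  [0, [0, 0, 0.0012], [0, 0, 0]],
])

```text
clock: 22.95
eef_pos: [0.6278, -0.0241, 0.0622]
tcp_rot: [3.141, 0.001, 1.507]
ft_force: [-5.3, -1.3, 12.7]
width: 0.0306
```

```bash
python3 -c "
from h import *
go(.628,-.0239,.062,86.36)"
```

```text
clk 22.95 pos [ 0.6278 -0.0241  0.0622] rpy [1.7997e+02 5.0000e-02 8.6330e+01] w 0.0306 F [-5.3 -1.3 12.7]
go mm [0.2 0.2 0.2] deg [ 0.03  0.05 -0.03] rows 0.005326012588167937 0.006084323204785016
```

Contact. Release, rise straight up, and withdraw.

>>> jog_arm([
  [0.45, [0, 0, -0.001], [0, 0, 0]],
  [0.55, [0, 0, -0.001], [0, 0, 0]],
  [0.6, [0, 0, -0.001], [0, 0, 0]],
  [0.6, [0, 0, -0.02], [0, 0, 0]],
  [0.6, [0, 0, -0.06], [0, 0, 0]],
])

```text
clock: 23.58
eef_pos: [0.627, -0.024, 0.1227]
tcp_rot: [-3.14, 0.0, 1.507]
ft_force: [0.7, -0.4, 0.7]
width: 0.0511
```

>>> jog_arm([
  [0.6, [0, 0, -0.06], [0, 0, 0]],
  [0.6, [0, 0, -0.1], [0, 0, 0]],
  [0.6, [0, -0.05, -0.12], [0, 0, 0]],
  [0.6, [0, -0.1, -0.12], [0, 0, 0]],
  [0.6, [0, -0.16, -0.12], [0, 0, 0]],
])

```text
clock: 24.2
eef_pos: [0.4664, -0.0131, 0.2438]
tcp_rot: [-3.141, 0.0, 1.507]
ft_force: [-0.5, 0.2, 1.5]
width: 0.0509
```

```bash
python3 -c "
from h import *
c=cap('top');save(c,'t15.png',(120,90,430,280),2.55);go(.5,-.0239,.2,86)"
```

```text
clk 24.25 pos [ 0.4591 -0.0124  0.2426] rpy [-179.7     0.28   86.48] w 0.0512 F [-5.3  3.9 -2.2]
go mm [-8.7 41.7 42.4] deg [-0.3   0.28  0.47] rows 0.962696110769617 0.058501190827061754
```

View pics/t15.png

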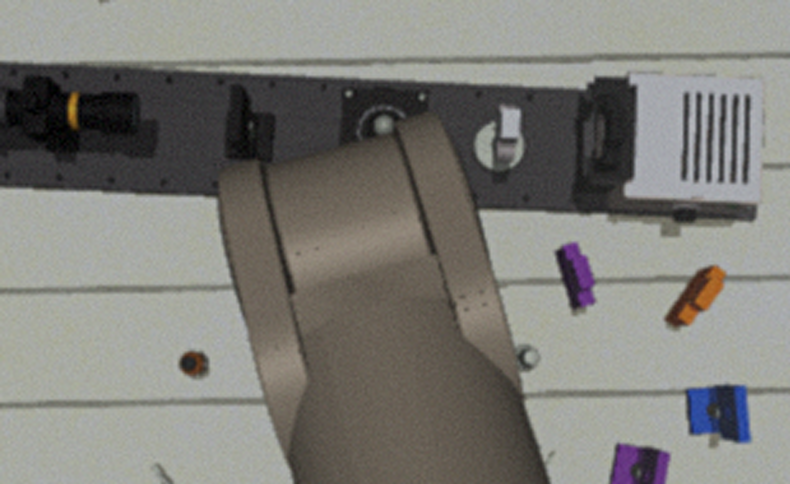

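Lens (508,135), pinhole (240,120) and slide all look upright. The arm hides part of the stage, so I'll move it aside.

>>> jog_arm([
  [0.6, [-0.06, 0, 0], [0, 0, 0]],
  [0.6, [-0.12, 0, 0], [0, 0, 0]],
  [0.6, [-0.18, 0, 0], [0, 0, 0]],
  [0.6, [-0.24, -0.02, 0], [0, 0, 0]],
  [0.6, [-0.3, -0.05, 0], [0, 0, 0]],
])

```text
clock: 24.88
eef_pos: [0.393, -0.3057, 0.2455]
tcp_rot: [-3.138, 0.005, 1.51]
ft_force: [1.1, 0.1, -0.4]
width: 0.0512
```

>>> jog_arm([
  [0.6, [-0.06, -0.03, 0], [0, 0, 0]],
  [0.6, [-0.12, -0.05, 0], [0, 0, 0]],
  [0.6, [-0.15, -0.06, 0], [0, 0, 0]],
  [0.6, [-0.15, -0.06, 0], [0, 0, 0]],
])

```text
clock: 25.38
eef_pos: [0.3225, -0.4541, 0.2472]
tcp_rot: [-3.138, 0.006, 1.506]
ft_force: [0.1, 0.7, -0.0]
width: 0.0514
```

Run:
```python
from h import *
for n in('top','side'):
    c=cap(n);P=pts(c);np.savez(n+'F.npz',**c)
    def q(nm,lo,hi,bx,by):
        B=tob(P);Q=np.stack([B[...,0],B[...,1],P[...,2]],-1); print(n,nm,rect(Q,lo,hi,(*bx,*by)))
    q('lens block',.122,.15,(-.05,.05),(-.18,-.09)); q('pin plate',.105,.14,(-.05,.05),(.07,.15)); q('pin foot',.018,.035,(-.04,.04),(.07,.14))
    q('lens foot',.018,.035,(-.04,.04),(-.17,-.1))
    q('std ped',.067,.088,(-.03,.03),(-.055,.01)); q('ball',.088,.11,(-.03,.03),(-.055,.01)); q('tab',.12,.16,(-.04,.04),(-.25,-.2))
    for nm,b in(('drop',(.38,.44,.13,.19)),('post',(.38,.44,-.18,-.12))): print(n,nm,rect(P,.01 if nm=='drop' else .03,.08,b))
save(c,'s16.png',(60,60,380,300),2.4)
```

```text
top lens block (96, 'c', array([  -2.5, -134.3]), 'sz', array([25.8, 15.7]), 'ang', 0.4, 'mean', array([  -3.2, -134.1,  133.5]))
top pin plate (130, 'c', array([ -2.3, 105. ]), 'sz', array([50.5, 10.3]), 'ang', 0.0, 'mean', array([ -2.6, 104.5, 120.3]))
top pin foot (205, 'c', array([ -3.8, 105. ]), 'sz', array([44.5, 47.9]), 'ang', 88.7, 'mean', array([-5.1, 99.4, 25.8]))
top lens foot (171, 'c', array([  -2.8, -128.4]), 'sz', array([57.7, 41.1]), 'ang', 68.9, 'mean', array([  -6. , -129.7,   26. ]))
top std ped (93, 'c', array([ -0.9, -24. ]), 'sz', array([30.6, 28. ]), 'ang', 2.7, 'mean', array([ -3.2, -24.4,  77. ]))
top ball (55, 'c', array([ -1.1, -25.2]), 'sz', array([17. , 18.6]), 'ang', 52.6, 'mean', array([ -1.5, -24.9,  94.5]))
top tab (122, 'c', array([  -5.9, -227.1]), 'sz', array([41.2, 14.8]), 'ang', 2.7, 'mean', array([  -2.1, -225.8,  139.2]))
top drop (94, 'c', array([414.5, 159.4]), 'sz', array([21.7, 23.4]), 'ang', 0.4, 'mean', array([415.2, 157.2,  39.7]))
top post (37, 'c', array([ 415.7, -155.8]), 'sz', array([12.5, 11.8]), 'ang', 88.9, 'mean', array([ 415.2, 
[... 474 characters left out ...]
ay([46. , 44.7]), 'ang', 26.4, 'mean', array([  -4.8, -127.4,   25.2]))
side std ped (181, 'c', array([ -0.3, -20.6]), 'sz', array([30.3, 27.6]), 'ang', 37.9, 'mean', array([ -3.7, -17.3,  76.1]))
side ball (64, 'c', array([  0.4, -22.1]), 'sz', array([17.2, 17.1]), 'ang', 0.3, 'mean', array([ -0.7, -20.8,  92.9]))
side tab (193, 'c', array([   1.7, -225.5]), 'sz', array([32.4, 18.6]), 'ang', 1.8, 'mean', array([-2.000e-01, -2.223e+02,  1.333e+02]))
side drop (404, 'c', array([415.5, 163.7]), 'sz', array([24.6, 20. ]), 'ang', 34.4, 'mean', array([414. , 166.1,  34.3]))
side post (104, 'c', array([ 417., -155.]), 'sz', array([14.6, 17.7]), 'ang', 50.6, 'mean', array([ 416. , -152.2,   45.5]))
```

Run:
```python
from h import *
for f in('side0.npz','top0.npz'):
    c=load(f); g=cv2.cvtColor(c['color'],cv2.COLOR_RGB2GRAY).astype(float)
    h,w=g.shape; U,V=np.meshgrid(np.arange(w),np.arange(h))
    d=np.stack([(U-c['cx'])/c['f'],(V-c['cy'])/c['f'],np.ones_like(U,float)],-1)@c['rotation'].T
    def plane(z): return c['origin']+d*((z-c['origin'][2])/d[...,2])[...,None]
    B=tob(plane(.057)); c0=np.array([.0005,-.0239])
    for _ in range(8):
        r=np.hypot(*np.moveaxis(B-c0,-1,0)); m=(abs(r-.023)<.006); t_=np.percentile(g[m],60); m&=g>t_
        Q=B[m]; x=np.linalg.lstsq(np.c_[2*Q,np.ones(len(Q))],(Q**2).sum(1),rcond=None)[0]; c0=x[:2]
    print(f,'ring',c0.round(4),np.sqrt(x[2]+c0@c0).round(4))
    B=tob(plane(.012)); # edge profiles across the bench on clear stretches
    for lo,hi in((.06,.14),(-.16,-.09)):
        for a,b in((.04,.08),(-.08,-.04)):
            m=(B[...,1]>lo)&(B[...,1]<hi)&(B[...,0]>a)&(B[...,0]<b); xs=B[m][:,0]; gs=g[m]
            bn=np.arange(a,b+.001,.002); k=np.digitize(xs,bn); pr=np.array([np.median(gs[k==i]) if (k==i).any() else np.nan for i in range(1,len(bn))])
            i=np.nanargmax(abs(np.diff(pr))); print('  edge',lo,round(bn[i+1],4),pr.round()[max(0,i-2):i+4])
```

```text
side0.npz ring [ 0.0035 -0.0231] 0.0231
  edge 0.06 0.066 [ 92. 107. 124. 145. 162. 173.]
  edge 0.06 -0.068 [175. 172. 156. 114.  83.  62.]
  edge -0.16 0.062 [ 77.  84. 101. 129. 146. 168.]
  edge -0.16 -0.066 [176. 162. 136. 103.  72.  59.]
top0.npz ring [ 0.0006 -0.0239] 0.0232
  edge 0.06 0.06 [ 48.  53.  81. 117. 150. 154.]
  edge 0.06 -0.062 [156. 153. 146.  90.  52.  51.]
  edge -0.16 0.06 [ 50.  52.  73. 116. 148. 154.]
  edge -0.16 -0.062 [158. 154. 147.  92.  53.  51.]
```

Both views agree that the lens and pinhole sit about 3 mm, and the ball about 2 mm, towards the robot from the line. Their yaw is within 0.5° and all are upright. I'll regrasp each in the same order and shift it out.

```bash
python3 -c "
from h import *
go(.6203,-.1338,.20,86.36)"
```

```text
clk 25.48 pos [ 0.3244 -0.4514  0.2472] rpy [-179.81    0.31   86.54] w 0.0517 F [-0.   0.7 -1.2]
go mm [335.1 276.3  44.5] deg [-0.19  0.31  0.17] rows 6.985633880782092 0.03793453947711055
```

>>> jog_arm([
  [0.6, [0.045, 0.037, 0], [0, 0, 0.2]],
  [0.6, [0.093, 0.076, 0], [0, 0, 0.2]],
  [0.6, [0.14, 0.115, 0], [0, 0, 0.2]],
  [0.6, [0.187, 0.154, 0], [0, 0, 0.2]],
  [0.6, [0.235, 0.193, 0], [0, 0, 0.2]],
])

```text
clock: 26.1
eef_pos: [0.5326, -0.2254, 0.2463]
tcp_rot: [-3.139, 0.006, 1.509]
ft_force: [0.4, -0.4, 0.5]
width: 0.0515
```

>>> jog_arm([
  [0.6, [0.045, 0.037, 0], [0, 0, 0]],
  [0.6, [0.085, 0.07, 0.01], [0, 0, 0]],
  [0.6, [0.1, 0.083, 0.04], [0, 0, 0]],
  [0.6, [0.1, 0.083, 0.045], [0, 0, 0]],
  [0.6, [0.1, 0.083, 0.045], [0, 0, 0]],
])

```text
clock: 26.72
eef_pos: [0.6211, -0.1308, 0.2011]
tcp_rot: [-3.139, 0.006, 1.509]
ft_force: [-0.6, -0.2, 0.3]
width: 0.0509
```

```bash
python3 -c "
from h import *
cap('top');go(.6203,-.1338,.1085,86.36)"
```

```text
clk 26.77 pos [ 0.6213 -0.1314  0.2016] rpy [-179.9     0.38   86.42] w 0.0512 F [ 0.4 -0.5 -0.2]
go mm [-1.8 -0.7 93.1] deg [-0.1   0.38  0.06] rows 1.4900515592630237 0.037450781073277095
```

>>> jog_arm([
  [0.6, [-0.0018, -0.0007, 0.045], [0, 0.4, 0]],
  [0.6, [-0.0018, -0.0007, 0.08], [0, 0.4, 0]],
  [0.6, [-0.0018, -0.0007, 0.092], [0, 0.4, 0]],
  [0.6, [-0.0018, -0.0007, 0.0925], [0, 0.4, 0]],
  [0.6, [-0.0018, -0.0007, 0.0925], [0, 0.4, 0]],
])

```text
clock: 27.4
eef_pos: [0.6212, -0.1339, 0.1108]
tcp_rot: [3.141, 0.0, 1.508]
ft_force: [-0.7, 0.7, 0.8]
width: 0.0511
```

```bash
python3 -c "
from h import *
go(.6203,-.1338,.1085,86.36)"
```

```text
clk 27.4 pos [ 0.6212 -0.1339  0.1108] rpy [179.98   0.    86.4 ] w 0.0511 F [-0.7  0.7  0.8]
go mm [ 0.1 -0.9  2.3] deg [0.02 0.   0.04] rows 0.039225243510592575 0.004410784069857084
```

>>> jog_arm([
  [0.3, [0, 0, 0.002], [0, 0, 0]],
  [0, [0, 0, 0.002], [0, 0, 0]],
  [0, [0, 0, 0.002], [0, 0, 0]],
  [0, [0, 0, 0.002], [0, 0, 0]],
  [0, [0, 0, 0.002], [0, 0, 0]],
], grip_force=40)

```text
clock: 28.02
eef_pos: [0.6216, -0.1339, 0.1096]
tcp_rot: [3.14, 0.0, 1.508]
ft_force: [-1.1, 0.4, 6.8]
width: 0.0152
```

>>> jog_arm([
  [0, [0, 0, -0.003], [0, 0, 0]],
  [0, [0, 0.0015, -0.003], [0, 0, 0]],
  [0, [0, 0.003, -0.003], [0, 0, 0]],
  [0, [0, 0.003, -0.003], [0, 0, 0]],
  [0, [0, 0.003, -0.001], [0, 0, 0]],
])

```text
clock: 28.65
eef_pos: [0.6246, -0.1341, 0.1105]
tcp_rot: [3.14, 0.0, 1.508]
ft_force: [0.2, 0.6, -3.9]
width: 0.0148
```

>>> jog_arm([
  [0, [0, 0, 0.0005], [0, 0, 0]],
  [0, [0, 0, 0.001], [0, 0, 0]],
])

```text
clock: 28.9
eef_pos: [0.6247, -0.1341, 0.1096]
tcp_rot: [3.14, 0.0, 1.508]
ft_force: [-2.3, 1.2, 3.8]
width: 0.0153
```

```bash
python3 -c "
from h import *
go(.6233,-.1338,.107,86.36)"
```

```text
clk 28.9 pos [ 0.6247 -0.1341  0.1096] rpy [1.7992e+02 2.0000e-02 8.6400e+01] w 0.0153 F [-2.3  1.2  3.8]
go mm [ 0.2 -1.4  2.6] deg [0.08 0.02 0.04] rows 0.047232652907457574 0.008641893953200223
```

>>> jog_arm([
  [0.2, [0, 0, 0], [0, 0, 0]],
  [0.5, [0, 0, 0], [0, 0, 0]],
  [0.6, [0, 0, 0], [0, 0, 0]],
  [0.6, [0, 0, -0.02], [0, 0, 0]],
  [0.6, [0, 0, -0.08], [0, 0, 0]],
])

```text
clock: 29.52
eef_pos: [0.6232, -0.1339, 0.1893]
tcp_rot: [-3.139, -0.001, 1.508]
ft_force: [1.4, 0.0, 0.6]
width: 0.0514
```

```bash
python3 -c "
from h import *
cap('top');go(.6361,.1058,.19,86.36)"
```

```text
clk 29.57 pos [ 0.6272 -0.1333  0.1993] rpy [1.7953e+02 4.0000e-02 8.6440e+01] w 0.0512 F [4.5 0.5 9.8]
go mm [239.2  -6.    9.1] deg [0.47 0.03 0.08] rows 3.831793936965748 0.04482761771135642
```

>>> jog_arm([
  [0.6, [0.06, -0.0015, 0], [0.4, 0, 0]],
  [0.6, [0.12, -0.003, 0], [0.4, 0, 0]],
  [0.6, [0.18, -0.0045, 0.005], [0.4, 0, 0]],
  [0.6, [0.239, -0.006, 0.009], [0.4, 0, 0]],
  [0.6, [0.239, -0.006, 0.009], [0.4, 0, 0]],
])

```text
clock: 30.2
eef_pos: [0.6353, 0.112, 0.1917]
tcp_rot: [3.139, -0.002, 1.516]
ft_force: [0.4, -0.7, 1.1]
width: 0.0515
```

>>> jog_arm([
  [0.6, [0, 0, 0.03], [0, 0, 0]],
  [0.6, [0, 0, 0.05], [0, 0, 0]],
  [0.6, [0, 0, 0.05], [0, 0, 0]],
])

```text
clock: 30.58
eef_pos: [0.6349, 0.1111, 0.1408]
tcp_rot: [3.141, -0.001, 1.516]
ft_force: [-0.1, 0.0, 0.4]
width: 0.0512
```

```bash
python3 -c "
from h import *
cap('top');go(.6358,.1058,.0955,86.36)"
```

```text
clk 30.62 pos [0.6355 0.1114 0.1419] rpy [ 1.799e+02 -1.000e-01  8.683e+01] w 0.0509 F [0.2 0.  0.4]
go mm [-5.7  0.5 46.4] deg [ 0.1  -0.1   0.47] rows 0.747618879970073 0.04596374446085671
```

>>> jog_arm([
  [0.6, [-0.0057, 0.0005, 0.01], [0, 0, 0.5]],
  [0.6, [-0.0057, 0.0005, 0.03], [0, 0, 0.5]],
  [0.6, [-0.0057, 0.0005, 0.043], [0, 0, 0.5]],
  [0.6, [-0.0057, 0.0005, 0.045], [0, 0, 0.5]],
  [0.6, [-0.0057, 0.0005, 0.045], [0, 0, 0.5]],
])

```text
clock: 31.25
eef_pos: [0.6357, 0.1061, 0.0968]
tcp_rot: [3.14, -0.002, 1.507]
ft_force: [-0.2, -0.4, 0.5]
width: 0.0514
```

>>> jog_arm([
  [0.3, [0, 0, 0], [0, 0, 0]],
  [0, [0, 0, 0], [0, 0, 0]],
  [0, [0, 0, 0], [0, 0, 0]],
  [0, [0, 0, 0], [0, 0, 0]],
  [0, [0, 0, 0], [0, 0, 0]],
])

```text
clock: 31.88
eef_pos: [0.636, 0.1061, 0.0972]
tcp_rot: [3.139, -0.002, 1.507]
ft_force: [-0.2, -0.9, 5.3]
width: 0.009
```

>>> jog_arm([
  [0, [0, 0, -0.003], [0, 0, 0]],
  [0, [0, 0.0015, -0.003], [0, 0, 0]],
  [0, [0, 0.003, -0.003], [0, 0, 0]],
  [0, [0, 0.003, -0.003], [0, 0, 0]],
  [0, [0, 0.003, -0.001], [0, 0, 0]],
])

```text
clock: 32.5
eef_pos: [0.639, 0.106, 0.0981]
tcp_rot: [3.14, -0.002, 1.507]
ft_force: [0.2, -0.7, -2.9]
width: 0.0093
```

>>> jog_arm([
  [0, [0, 0, 0.0005], [0, 0, 0]],
  [0, [0, 0, 0.001], [0, 0, 0]],
])

```text
clock: 32.75
eef_pos: [0.639, 0.106, 0.0972]
tcp_rot: [3.139, -0.002, 1.507]
ft_force: [-1.8, -0.5, 4.3]
width: 0.0091
```

```bash
python3 -c "
from h import *
go(.6388,.1058,.095,86.36)"
```

```text
clk 32.75 pos [0.639  0.106  0.0972] rpy [ 1.7987e+02 -1.2000e-01  8.6350e+01] w 0.0091 F [-1.8 -0.5  4.3]
go mm [-0.2 -0.2  2.2] deg [ 0.13 -0.12 -0.01] rows 0.03616505623107108 0.0162419108785489
```

Contact again, shifted by 3 mm. Release and go to the standard.

>>> jog_arm([
  [0.2, [0, 0, 0], [0, 0, 0]],
  [0.4, [0, 0, 0], [0, 0, 0]],
  [0.6, [0, 0, 0], [0, 0, 0]],
  [0.6, [0, 0, -0.02], [0, 0, 0]],
  [0.6, [0, 0, -0.07], [0, 0, 0]],
])

```text
clock: 33.38
eef_pos: [0.6379, 0.1056, 0.1674]
tcp_rot: [-3.141, -0.002, 1.507]
ft_force: [0.1, 0.3, -0.1]
width: 0.0514
```

>>> jog_arm([
  [0.6, [-0.05, 0, -0.01], [0, 0, 0]],
  [0.6, [-0.1, 0, -0.01], [0, 0, 0]],
  [0.6, [-0.13, -0.001, 0.01], [0, 0, 0]],
  [0.6, [-0.13, -0.001, 0.04], [0, 0, 0]],
  [0.6, [-0.13, -0.001, 0.04], [0, 0, 0]],
])

```text
clock: 34.0
eef_pos: [0.6278, -0.0243, 0.1268]
tcp_rot: [-3.138, -0.002, 1.507]
ft_force: [0.5, 0.9, 0.1]
width: 0.0512
```

```bash
python3 -c "
from h import *
cap('top');go(.6278,-.0241,.064,86.36)"
```

```text
clk 34.05 pos [ 0.6286 -0.0235  0.1281] rpy [-1.7993e+02 -1.3000e-01  8.6400e+01] w 0.0509 F [-0.2  0.6  1.2]
go mm [-0.8 -0.7 64.1] deg [-0.07 -0.13  0.04] rows 1.0249709667350342 0.014097826804239136
```

>>> jog_arm([
  [0.6, [-0.0008, -0.0005, 0.03], [0, 0, 0]],
  [0.6, [-0.0008, -0.0005, 0.052], [0, 0, 0]],
  [0.6, [-0.0008, -0.0005, 0.062], [0, 0, 0]],
  [0.6, [-0.0008, -0.0005, 0.064], [0, 0, 0]],
  [0.6, [-0.0008, -0.0005, 0.064], [0, 0, 0]],
])

```text
clock: 34.67
eef_pos: [0.6284, -0.0239, 0.0647]
tcp_rot: [-3.141, -0.002, 1.508]
ft_force: [0.9, -0.1, 0.4]
width: 0.0511
```

>>> jog_arm([
  [0.3, [0, 0, 0], [0, 0, 0]],
  [0, [0, 0, 0], [0, 0, 0]],
  [0, [0, 0, 0], [0, 0, 0]],
  [0, [0, 0, 0], [0, 0, 0]],
], grip_force=30)

```text
clock: 35.17
eef_pos: [0.6288, -0.0239, 0.0656]
tcp_rot: [3.141, -0.002, 1.508]
ft_force: [-0.6, 0.1, 5.6]
width: 0.0302
```

>>> jog_arm([
  [0, [0, 0, -0.003], [0, 0, 0]],
  [0, [0, 0.001, -0.003], [0, 0, 0]],
  [0, [0, 0.0022, -0.003], [0, 0, 0]],
  [0, [0, 0.0022, -0.003], [0, 0, 0]],
  [0, [0, 0.0022, -0.001], [0, 0, 0]],
])

```text
clock: 35.8
eef_pos: [0.6311, -0.024, 0.0665]
tcp_rot: [3.141, -0.002, 1.508]
ft_force: [0.1, 0.2, -1.2]
width: 0.0303
```

>>> jog_arm([
  [0, [0, 0, 0.0005], [0, 0, 0]],
  [0, [0, 0, 0.001], [0, 0, 0]],
])

```text
clock: 36.05
eef_pos: [0.631, -0.024, 0.0656]
tcp_rot: [3.141, -0.002, 1.508]
ft_force: [-3.5, -1.0, 7.8]
width: 0.0303
```

```bash
python3 -c "
from h import *
go(.63,-.0241,.064,86.36)"
```

```text
clk 36.05 pos [ 0.631  -0.024   0.0656] rpy [ 1.7998e+02 -1.2000e-01  8.6400e+01] w 0.0303 F [-3.5 -1.   7.8]
go mm [-0.1 -1.   1.6] deg [ 0.02 -0.12  0.04] rows 0.030203945835583012 0.01169754546674259
```

Release, rise, withdraw and check.

>>> jog_arm([
  [0.45, [0, 0, 0], [0, 0, 0]],
  [0.55, [0, 0, 0], [0, 0, 0]],
  [0.6, [0, 0, 0], [0, 0, 0]],
  [0.6, [0, 0, -0.02], [0, 0, 0]],
  [0.6, [0, 0, -0.06], [0, 0, 0]],
])

```text
clock: 36.67
eef_pos: [0.6302, -0.024, 0.1262]
tcp_rot: [-3.14, -0.002, 1.508]
ft_force: [0.5, -0.7, 0.2]
width: 0.051
```

>>> jog_arm([
  [0.6, [0, 0, -0.06], [0, 0, 0]],
  [0.6, [0, 0, -0.1], [0, 0, 0]],
  [0.6, [0, -0.05, -0.12], [0, 0, 0]],
  [0.6, [0, -0.1, -0.12], [0, 0, 0]],
  [0.6, [0, -0.16, -0.12], [0, 0, 0]],
])

```text
clock: 37.3
eef_pos: [0.4696, -0.0137, 0.2475]
tcp_rot: [-3.141, -0.002, 1.509]
ft_force: [-0.5, 1.2, 1.3]
width: 0.0508
```

>>> jog_arm([
  [0.6, [-0.06, 0, 0], [0, 0, 0]],
  [0.6, [-0.12, 0, 0], [0, 0, 0]],
  [0.6, [-0.18, 0, 0], [0, 0, 0]],
  [0.6, [-0.24, -0.02, 0], [0, 0, 0]],
  [0.6, [-0.3, -0.05, 0], [0, 0, 0]],
])

```text
clock: 37.92
eef_pos: [0.4034, -0.3069, 0.2482]
tcp_rot: [3.141, -0.002, 1.51]
ft_force: [1.3, -0.9, 0.3]
width: 0.0512
```

>>> jog_arm([
  [0.6, [-0.06, -0.03, 0], [0, 0, 0]],
  [0.6, [-0.12, -0.05, 0], [0, 0, 0]],
  [0.6, [-0.15, -0.06, 0], [0, 0, 0]],
  [0.6, [-0.15, -0.06, 0], [0, 0, 0]],
  [0.6, [-0.15, -0.06, 0], [0, 0, 0]],
])

```text
clock: 38.55
eef_pos: [0.3349, -0.4522, 0.2487]
tcp_rot: [3.14, -0.002, 1.51]
ft_force: [0.2, 0.1, -0.2]
width: 0.0515
```

Run:
```python
from h import *
for n in('top','side'):
    c=cap(n);P=pts(c);B=tob(P);Q=np.stack([B[...,0],B[...,1],P[...,2]],-1)
    for nm,lo,hi,b in(('lens block',.122,.15,(-.05,.05,-.18,-.09)),('pin plate',.105,.14,(-.05,.05,.07,.15)),('std',.067,.088,(-.03,.03,-.055,.01)),('ball',.088,.11,(-.03,.03,-.055,.01)),('tab',.12,.16,(-.02,.02,-.25,-.2))): print(n,nm,rect(Q,lo,hi,b))
    for nm,b in(('drop',(.38,.44,.13,.19)),('post',(.38,.44,-.18,-.12))): print(n,nm,rect(P,.01 if nm=='drop' else .03,.08,b))
print(arm.observe()['clock'],arm.observe()['qd'].round(3))
```

```text
top lens block (98, 'c', array([   1. , -133.9]), 'sz', array([25.7, 15.7]), 'ang', 2.2, 'mean', array([   0.3, -134.2,  133.5]))
top pin plate (130, 'c', array([  0.8, 105.7]), 'sz', array([10.9, 49.2]), 'ang', 89.1, 'mean', array([  0.3, 105. , 120. ]))
top std (90, 'c', array([  1.6, -23.9]), 'sz', array([31.5, 28.1]), 'ang', 2.4, 'mean', array([ -0.6, -23.9,  76.6]))
top ball (56, 'c', array([  1.4, -25.2]), 'sz', array([17.3, 18.9]), 'ang', 52.6, 'mean', array([  0.7, -24.7,  94.1]))
top tab (123, 'c', array([  -2.6, -226.4]), 'sz', array([34.4, 14.3]), 'ang', 2.0, 'mean', array([  -2. , -225.7,  139.5]))
top drop (95, 'c', array([414.6, 160.1]), 'sz', array([21.7, 23.7]), 'ang', 0.1, 'mean', array([415.2, 157.2,  40.1]))
top post (37, 'c', array([ 415.7, -155.7]), 'sz', array([12.4, 11.9]), 'ang', 88.9, 'mean', array([ 415.2, -155.3,   52. ]))
side lens block (128, 'c', array([   3.2, -132.5]), 'sz', array([27.3, 18.5]), 'ang', 5.9, 'mean', array([   0.9, -130.6,  130.1]))
side pin plate (320, 'c', array([  2.8, 107.4]), 'sz', array([51.8, 13.3]), 'ang', 3.0, 'mean', array([-1.000e-01,  1.092e+02,  1.160e+02]))
side std (175, 'c', array([  1. , -20.3]), 'sz', array([31.1, 26.5]), 'ang', 48.3, 'mean', array([ -1.6, -17.2,  76.1]))
side ball (65, 'c', array([  2.6, -21.4]), 'sz', array([18.4, 14.3]), 'ang', 49.2, 'mean', array([  1.2, -20.1,  92.7]))
side tab (197, 'c', array([   2.1, -224.8]), 'sz', array([16.4, 32. ]), 'ang', 87.4, 'mean', array([  -0.3, -222.4,  133. ]))
side drop (406, 'c', array([415.5, 163.7]), 'sz', array([24.6, 20.3]), 'ang', 34.5, 'mean', array([414. , 166.1,  34.3]))
side post (105, 'c', array([ 417.3, -154.9]), 'sz', array([13.6, 15.3]), 'ang', 60.1, 'mean', array([ 416.1, -152.6,   45.4]))
38.65 [-0.005  0.003  0.006  0.003  0.004 -0.002  0.002]
```

```bash
python3 -c "
from bench import arm
print(arm.hand_in())"
```

```text
the job is handed in; nothing more can be done
None
```

The job is done and handed in at about 39 s of the 115 s allowed. I set up, in this order:
1. **Diffuser:** home in the lamp slot.
2. **Lens:** between the lamp and the stage.
3. **Pinhole plate:** between the stage and the camera.
4. **Ball standard:** on the stage.

My first check showed the lens and pinhole about 3 mm off the line and the ball about 2 mm off. I regripped those three in the same order, lifted each about 3 mm and shifted it onto the line.

**Last checks:**
- **Centring:** by the top camera, the lens, pinhole and ball are within about 1 mm of the line.
- **Upright:** tops are at the expected heights (lens 134 mm, pinhole about 121 mm).
- **Facing along the line:** the last top readings are 2.2° off for the lens and 0.9° for the pinhole. Before the shift they read 0.4° and 0.0°, and my turn of the tool during it was negligible, so I take the difference as measurement scatter. The side camera's 5.9° and 3.0° are less reliable, because it sees side faces too.
- **Diffuser:** when I set it down, its tab top measured 142 mm, which is the height when fully home.
- **Bystanders:** the dropper bottle and the bare post measured the same as at the start, to within about 1 mm.
- **Robot:** the gripper is open, away from everything and at rest.

**What disagreed or went unchecked:**
- **Between cameras:** the two cameras differ by 2–3 mm across the line, which is about their calibration error. Each shows the parts close to its own view of the line.
- **Final picture:** I had used up the 16 viewings, so the last check was by measurement only.
- **Light touch:** the fingertips seem to have pressed the table at about 13 N when I picked up the ball standard, below the 40 N limit.

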